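# Feel for the nose and rack the jig pins

### The job

Rack the two loose aluminium pins in the two empty sloping slots beside the pin that is already there, all alike: chamfered nose downhill, fully home in its bore in the foot plate. The ends look much the same, so try an end in the bore: the nose goes in, the square end stops at the face. Let go of both pins, and leave the mug, bottle, side cutters and tape where they are.

Things in the scene. Friction and masses are not known exactly. Their poses are not given: they have to be found in the camera images.
- pin_a_mid (a point): Pin A: centre (on the axis) of a loose aluminium pin, 20 mm thick, 130 mm long, 0.08 to 0.17 kg, lying on the bench (axis 10 mm up), able to roll. One end is a conical nose (chamfered from 20 to 8 mm diameter over the last 12 mm), the other is cut square. The x axis runs along the pin, but whether +x is the nose or the square end is NOT told and differs between pins: feel it in a bore, or look.
- pin_b_mid (a point): Pin B: centre (on the axis) of a loose aluminium pin, 20 mm thick, 130 mm long, 0.08 to 0.17 kg, lying on the bench (axis 10 mm up), able to roll. One end is a conical nose (chamfered from 20 to 8 mm diameter over the last 12 mm), the other is cut square. The x axis runs along the pin, but whether +x is the nose or the square end is NOT told and differs between pins: feel it in a bore, or look.
- pin_a: Pin A itself; its origin lies on its surface (underneath as it lies at the start), its axes are those of point pin_a_mid
- pin_b: Pin B itself; its origin lies on its surface (underneath as it lies at the start), its axes are those of point pin_b_mid
- slot_mid (a point): Centre of a pin that lies fully home in the middle slot. x runs uphill along the slot (30 degrees, rising away from the robot), y across the slots (54 mm apart), z square to the slope, upward. The next slot to +y holds a pin that is already racked, nose downhill; it is fixed.
- slot_right (a point): Centre of a pin that lies fully home in the right-hand (-y), outer slot. x runs uphill along the slot (30 degrees, rising away from the robot), y across the slots (54 mm apart), z square to the slope, upward. Either loose pin may go in either slot.
- cradle: Sloping part of the rack; axes and origin as point slot_mid. Two cross-bars 12 mm thick with V notches, centred at x = +50 and -38 mm, carry a pin; between them it is open, down to a deck 30 mm below the axis. At the low end a steel foot plate, 12 mm thick, uphill face at x = -57 mm, top 16 mm over the axis, has a 16 mm bore in line with each slot.
- rack: The fixed rack, 164 mm wide; origin on the bench under slot_mid. With a pin lying in its notches (or within 1 mm of them) the nose enters 8 mm into the bore, and only then is the pin's centre at its slot point; a square end stops at the plate's face, 8 mm short. Held higher, a nose strikes the bore's rim early. A pin may stick in the notches: push it home along the slot with 5 to 7 N.
- mug_1: the green and white mug, 78 x 116 x 101 mm tall; a bystander, origin at the centre of its underside
- flux_bottle: a small pale plastic bottle with a red cap, lying, 37 x 98 x 37 mm; a bystander, origin at the centre of its underside
- side_cutters: red-handled side cutters lying flat, 51 x 132 x 10 mm; a bystander, origin at the centre of its underside
- tape_1: a roll of black tape lying flat, 62 mm across, 19 mm high; a bystander, origin at the centre of its underside
Mind the look-alikes: they are no part of the job. Leave any pink look-alike of the pin_b alone.

How it is judged:
At the end, for the whole second after the job is handed in: Each loose pin lies at rest in its own slot (one in the middle, one in the right-hand slot), nose downhill in the bore, its centre within 4 mm of the fully-home point (a square end would leave it 8 mm short), in line with the slot within 0.08 rad ((((distance between pin_a_mid and slot_mid below 0.004 m and angle between the x axis of pin_a_mid and the x axis of slot_mid, either way round below 0.08 rad) and (distance between pin_b_mid and slot_right below 0.004 m and angle between the x axis of pin_b_mid and the x axis of slot_right, either way round below 0.08 rad)) or ((distance between pin_a_mid and slot_right below 0.004 m and angle between the x axis of pin_a_mid and the x axis of slot_right, either way round below 0.08 rad) and (distance between pin_b_mid and slot_mid below 0.004 m and angle between the x axis of pin_b_mid and the x axis of slot_mid, either way round below 0.08 rad))) and linear speed of each of pin_a, pin_b below 0.02 m/s and angular speed of each of pin_a, pin_b below 0.3 rad/s); the robot touches nothing.
It fails at once if the mug is moved by more than 30 mm (distance of mug_1 from where it was at the start of the episode above 0.03 m).
It fails at once if the bottle is moved by more than 30 mm (distance of flux_bottle from where it was at the start of the episode above 0.03 m).
It fails at once if the pair of side cutters is moved by more than 30 mm (distance of side_cutters from where it was at the start of the episode above 0.03 m).
It fails at once if the tape is moved by more than 30 mm (distance of tape_1 from where it was at the start of the episode above 0.03 m).
It also fails if it takes over 72 s, if anything falls off the work surface, if the arm or the gripper's body presses on something with over 40 N, if the wrist force passes 120 N, or if a joint passes its speed limit or range.

### The arm

A 7-joint arm with a two-finger parallel gripper is mounted at the origin on a cart in front of the work surface, level with it; the furniture and walls round the work are solid. World frame = base frame: x ahead of the robot, y to its left, z up, the work surface at z = 0. Lengths are in m, angles in rad, forces in N, time in s.
With the tool pointing down it reaches from about 0.4 to 0.85 m from the base axis. Payload 10.4 kg.
Tool frame: the origin (TCP) lies at the very end of the fingers, on their centre line; the grasp point (between the pads) lies r.hold_point_z behind it (r.hold_point_z is the distance from the TCP to the grasp point, in m); z points along the fingers, y is the direction in which the jaws open and shut (so a half turn about z gives the same grasp; the last joint's range is limited). The gripper opens to 87 mm and grips with 3 to 60 N. Pads are 19 mm wide; open, the fingers measure 117 mm over their backs; the gripper's body (75 mm by 190 mm) begins 51 mm behind the grasp point.
Start: joints at [1.24, 0.332, -0.065, 1.46, 0.022, 1.35, -0.088], TCP at [0.189, -0.596, 0.223] pointing down, gripper open.
Joint ranges: [-2.6, 2.6], [-0.5, 2.12], [-1.47, 1.34], [0.16, 2.42], [-1.27, 4.41], [0.06, 2.06], [-2.6, 2.6]. Speed limits (rad/s): [2.22, 2.22, 2.79, 2.79, 3.14, 3.14, 3.14].

### API

Orientations are given as a unit quaternion [x, y, z, w].
In Python, from bench import r gives the robot as it stands.
- The arm moves only by the tool send_rows, never from a script. Its argument "commands" is a list of rows, each a list of 7 numbers: the shift along the world's x, y, z normalised to -1 to 1, where 1 is 0.03 m, then the turn, a rotation vector about the world's x, y, z normalised to -1 to 1, where 1 is 5 degrees, then the gripper command: -1 is fully open, 1 is shut, values between are in proportion. In form: [[tx, ty, tz, ax, ay, az, jaw], ...]. A call has 1 to 10 rows; each row shifts and turns the pose as measured when the row begins; what a row does not reach is not made up. A row lasts 1/12 s, in which the tool goes at most 41.7 mm and 7.16 degrees, less where a joint would pass 70% of its speed; a pose out of reach is approached as far as the arm can. A call with a number of a shift or a turn outside -1 to 1 is refused whole. A call with a gripper value outside its range is refused whole. The fingers move at their own pace and stop on an object; "grip_force" is the grip in N (left out, the last holds). Time passes only in rows, so rows that do not move let the fingers close. It gives the time, the measured TCP pose, the force and the opening at its end, in the units of the state.
- r.read_state(): the state, without advancing time (a new reading comes with each control period).
- r.camera(name): name is "scene" or "top" or "wrist"; returns the picture (420x560x3 uint8, blue, green, red); there is no depth.
- r.calibration(name): a dict with "K" (3x3 intrinsics, pixels), "dist" ([k1, k2, p1, p2, k3] as OpenCV has them; the pictures are not rectified), "R" (3x3) and "t" (3): a world point X has camera coordinates R X + t; the wrist camera has in their place "mount" (4x4, takes a point from camera to tool coordinates, whose origin is the TCP and whose axes are the flange's). Camera axes: x right, y down, z forward; pixel columns grow to the right and rows downward; lengths in m; the calibration is good to about 2 mm. A picture is of the moment at which its call begins: read the wrist's pose just before it. calibration takes no time and is no camera call.
- r.close_job(): hands the job in, once; it reports no verdict.
The state is a dict: "time": time; "joint_positions": joint angles; "joint_vel": joint speeds; "joint_torque": joint torques, N m; "ee_pos": TCP position; "eef_rot": TCP orientation; "ft_force": force on the tool from outside, world axes, zero at the start; "torque": the same for the moment, N m; "width": finger opening in m.
Only numpy, scipy, OpenCV 4.12 (cv2) and the standard library are available. Lean on these libraries where they do the work, as an engineer would, in place of code of your own. Each camera call takes 0.05 s, during which the arm holds its last target.

## Working session

There is one attempt and no reset: what is moved stays moved. The work goes in short steps, Python scripts to look and compute and a tool call to move; the robot and the scene stay as the last step left them, time stands still between calls to the robot, and variables do not carry over. Pictures are saved under pics/ and viewed, and the job is handed in when it is done.

Besides the shell and the picture viewer there is one more tool, called after "Call:" in YAML: its name, and indented under it one key for each argument. send_rows: Moves the arm, as the interface text tells. Scaled input: -1 to 1 covers 0.03 m each way for a shift and 5 degrees each way for a turn. Its arguments: {"type":"object","properties":{"commands":{"type":"array"},"grip_force":{"type":"number"}},"required":["commands"]}

```bash
mkdir -p pics; ls; python3 - <<'E'
from bench import r
import cv2
s=r.read_state();print(s, r.hold_point_z)
for n in("scene","top","wrist"):
    cv2.imwrite(f"pics/{n}0.png",r.camera(n));c=r.calibration(n);print(n,c)
E
```

```text
pics
{'time': 0.0, 'joint_positions': array([ 1.24041397,  0.33284521, -0.06473622,  1.46097451,  0.02161045,
        1.34991081, -0.08847324]), 'joint_vel': array([-7.18598692e-04, -2.24989475e-05, -1.95139774e-03, -5.46247629e-04,
        8.61239812e-04, -4.91698974e-04,  1.27267480e-03]), 'joint_torque': array([ 3.03661345e-04, -6.23259902e+01,  2.48972053e-02, -3.89903498e+01,
       -6.13070838e-02,  3.96666618e-02,  1.17115678e-04]), 'ee_pos': array([ 0.18922832, -0.59523871,  0.22175485]), 'eef_rot': array([ 9.88175332e-01,  1.53326430e-01, -1.43844594e-04, -7.06313641e-04]), 'ft_force': array([ 0.07402754, -0.2716743 , -0.78414089]), 'torque': array([ 0.01057495,  0.02250097, -0.00965319]), 'width': 0.08716023900243888} 0.0187
scene {'K': array([[499.29583266,   0.        , 278.72228692],
       [  0.        , 499.29583266, 214.45605394],
       [  0.        ,   0.        ,   1.        ]]), 'dist': array([0.03958793, 0.        , 0.        , 0.        , 0.        ]), 'R': array([[ 0.86904686, -0.49470844, -0.00459395],
       [-0.36510194, -0.63504754, -0.68074606],
       [ 0
[... 440 characters left out ...]

       [ 0.239922  , -0.01361897, -0.97069664]]), 't': array([0.0387437 , 0.52464482, 1.08613707])}
wrist {'K': array([[321.07083863,   0.        , 283.61308612],
       [  0.        , 321.07083863, 206.42040058],
       [  0.        ,   0.        ,   1.        ]]), 'dist': array([-0.06655522,  0.        ,  0.        ,  0.        ,  0.        ]), 'mount': array([[-1.00884093e-03, -9.57991546e-01, -2.86794666e-01,
         7.88310368e-02],
       [ 9.99999026e-01, -1.24310721e-03,  6.34761654e-04,
        -8.23603655e-05],
       [-9.64612817e-04, -2.86793747e-01,  9.57991867e-01,
        -1.62629542e-01],
       [ 0.00000000e+00,  0.00000000e+00,  0.00000000e+00,
         1.00000000e+00]])}
```

View pics/scene0.png

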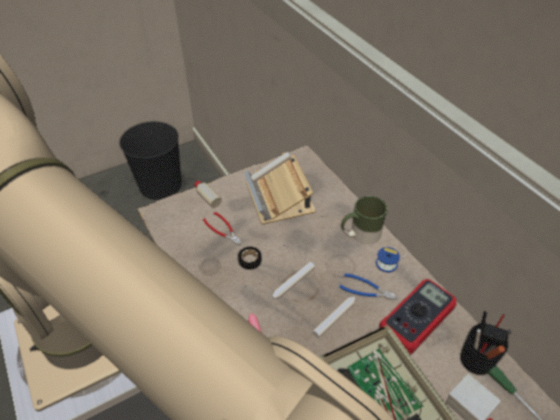

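View pics/top0.png

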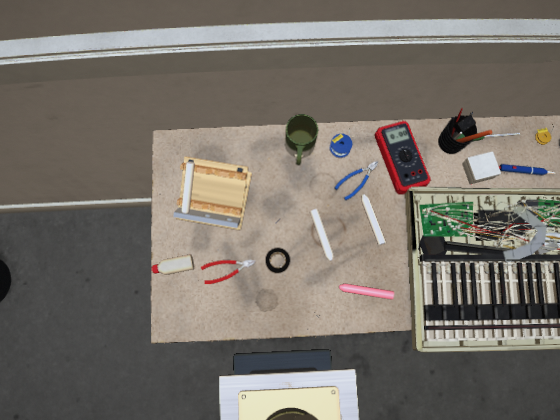

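View pics/wrist0.png

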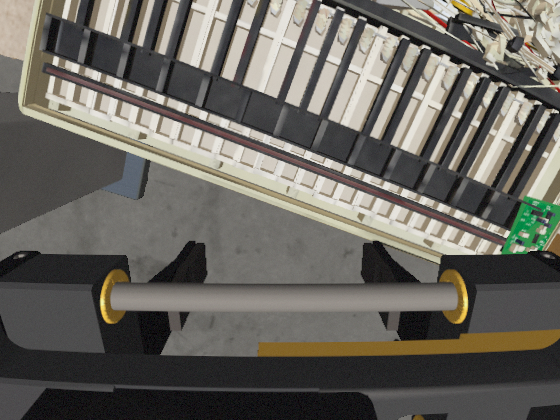

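```bash
cat > h.py <<'E'
import numpy as np, cv2
from bench import r
from scipy.spatial.transform import Rotation as Ro
def ext(n):
    c=r.calibration(n)
    if 'R' in c: return c['K'],c['dist'],c['R'],c['t']
    s=r.read_state(); T=np.eye(4);T[:3,:3]=Ro.from_quat(s['eef_rot']).as_matrix();T[:3,3]=s['ee_pos']
    W=np.linalg.inv(T@c['mount']); return c['K'],c['dist'],W[:3,:3],W[:3,3]
def p2w(e,px,z):
    K,d,R,t=e
    px=np.array(px,float).reshape(-1,1,2)
    u=cv2.undistortPoints(px,K,d).reshape(-1,2)
    o=-R.T@t; D=np.c_[u,np.ones(len(u))]@R
    return o+D*((z-o[2])/D[:,2])[:,None]
def w2p(e,X):
    K,d,R,t=e
    return cv2.projectPoints(np.array(X,float).reshape(-1,1,3),cv2.Rodrigues(R)[0],t,K,d)[0].reshape(-1,2)
E
python3 - <<'E'
import cv2
a=cv2.imread('pics/top0.png')
cv2.imwrite('pics/c1.png',cv2.resize(a[185:275,290:400],None,fx=6,fy=6,interpolation=cv2.INTER_CUBIC))
cv2.imwrite('pics/c2.png',cv2.resize(a[145:240,165:260],None,fx=6,fy=6,interpolation=cv2.INTER_CUBIC))
a=cv2.imread('pics/scene0.png')
cv2.imwrite('pics/c3.png',cv2.resize(a[255:340,265:365],None,fx=6,fy=6,interpolation=cv2.INTER_CUBIC))
E
```

```text
(no output)
```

View pics/c1.png

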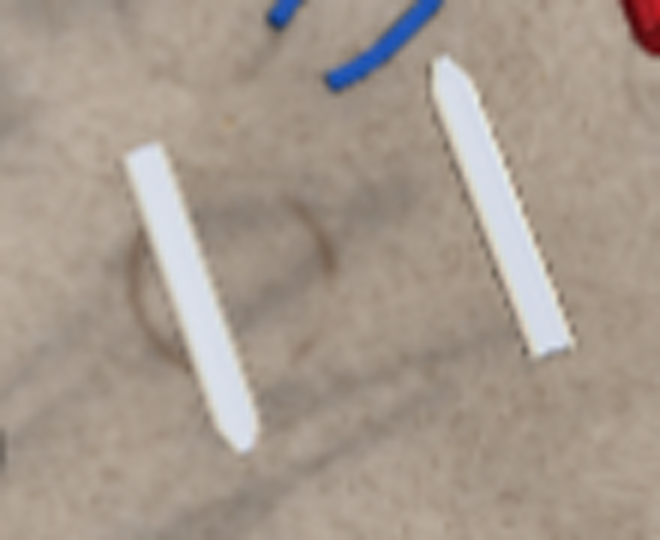

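View pics/c2.png

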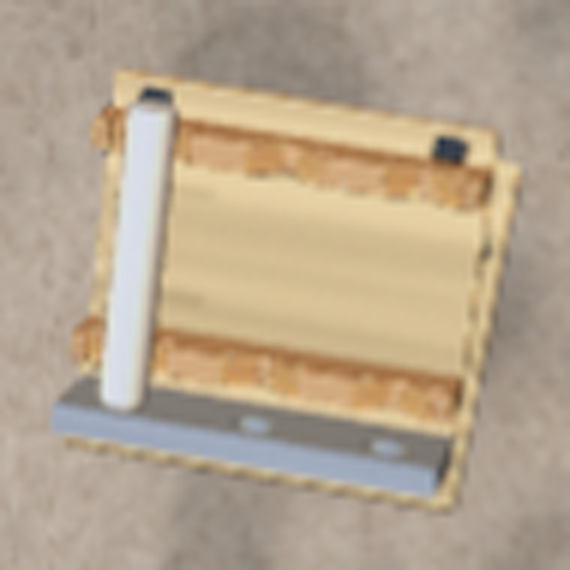

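View pics/c3.png

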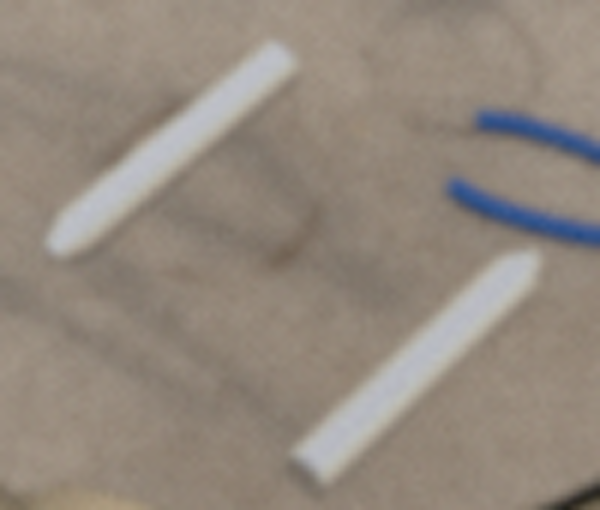

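```bash
python3 - <<'E'
from h import *
from scipy.optimize import least_squares
et=ext('top');es=ext('scene')
c1=lambda p:(290+p[0]/6,185+p[1]/6); c3=lambda p:(265+p[0]/6,255+p[1]/6); c2=lambda p:(165+p[0]/6,145+p[1]/6)
for nm,t,s in(('P1',[(145,152),(243,448)],[(283,55),(60,242)]),('P2',[(552,350),(445,65)],[(312,470),(528,262)])):
  for e,q in((et,[c1(p) for p in t]),(es,[c3(p) for p in s])):
    w=p2w(e,q,.01); d=w[1]-w[0]; print(nm,w[:,:2].round(4).tolist(),'mid',w.mean(0).round(4),'len',np.linalg.norm(d).round(4),'yaw nose',np.degrees(np.arctan2(d[1],d[0])).round(1))
# rack: top view
obs=[((65,54,0),c2((152,104))),((-57,54,4),c2((120,400))),((-57,0,0),c2((255,425))),((-57,-54,0),c2((387,447)))]
def pts(p,m):
    Rm=Ro.from_euler('z',p[3]).as_matrix()@Ro.from_euler('y',-np.pi/6).as_matrix()
    return p[:3]+np.array(m)/1000@Rm.T
f=lambda p: np.r_[(w2p(et,pts(p,[o[0] for o in obs]))-np.array([o[1] for o in obs])).ravel(), (p[2]-.08)*20]
S=least_squares(f,[.55,.25,.08,0]);print(S.x,np.degrees(S.x[3]),f(S.x).round(1))
def show(im,e,p,n):
    for y in(-54,0,54):
        q=w2p(e,pts(p,[(-57,y,0),(65,y,0)]))
        for a in q: cv2.circle(im,tuple(int(v) for v in a.round()),1,(0,0,255),-1)
    for m in [(-57,-82,16),(-57,82,16),(-69,-82,16),(-69,82,16)]:
        cv2.circle(im,tuple(int(v) for v in w2p(e,pts(p,[m]))[0].round()),1,(255,0,255),-1)
    return im
a=show(cv2.imread('pics/top0.png'),et,S.x,'');b=show(cv2.imread('pics/scene0.png'),es,S.x,'')
o=np.hstack([cv2.resize(a[145:240,165:260],(400,400)),cv2.resize(b[140:235,230:325],(400,400))]);cv2.imwrite('pics/r1.png',o)
E
```

```text
P1 [[0.5311, -0.0863], [0.407, -0.1174]] mid [ 0.469  -0.1018  0.01  ] len 0.128 yaw nose -165.9
P1 [[0.5362, -0.0822], [0.4145, -0.1153]] mid [ 0.4754 -0.0988  0.01  ] len 0.1261 yaw nose -164.8
P2 [[0.4404, -0.2464], [0.5622, -0.2136]] mid [ 0.5013 -0.23    0.01  ] len 0.1261 yaw nose 15.0
P2 [[0.4456, -0.245], [0.5644, -0.2114]] mid [ 0.505  -0.2282  0.01  ] len 0.1235 yaw nose 15.8
[ 0.57032639  0.1620854   0.07322347 -0.22133317] -12.681456344031512 [ 0.3 -0.2 -0.1  0.6 -0.2 -0.3 -0.  -0.1 -0.1]
```

View pics/r1.png

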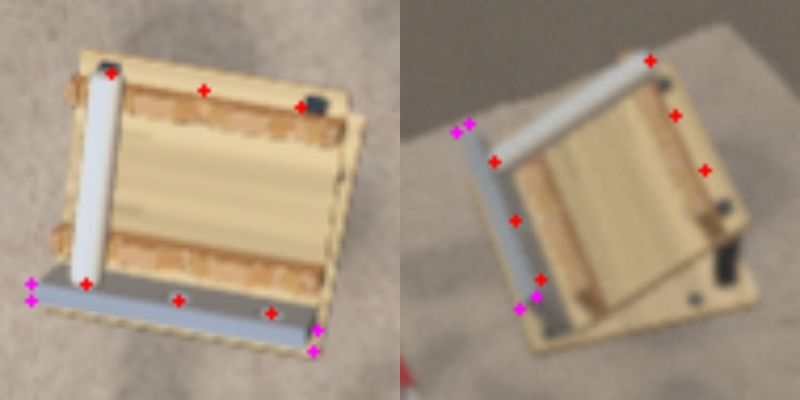

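```bash
cat >> h.py <<'E'
def pts(p,m):
    Rm=Ro.from_euler('z',p[3]).as_matrix()@Ro.from_euler('y',-np.pi/6).as_matrix()
    return p[:3]+np.array(m)/1000@Rm.T
E
python3 - <<'E'
from h import *
from scipy.optimize import least_squares
et=ext('top');es=ext('scene')
c2=lambda p:(165+p[0]/6,145+p[1]/6);k=95/400
c4=lambda p:(165+p[0]*k,145+p[1]*k);c5=lambda p:(230+p[0]*k,140+p[1]*k)
obs=[(et,(65,54,0),c2((152,104))),(et,(-57,54,4),c2((120,400))),(et,(-57,0,0),c2((255,425))),(et,(-57,-54,0),c2((387,447))),
(et,(-57,-82,16),c4((312,329))),(et,(-57,82,16),c4((43,285))),(et,(-69,-82,16),c4((306,348))),(et,(-69,82,16),c4((42,302))),
(es,(65,54,0),c5((638,66))),(es,(-57,54,4),c5((504,162)))]
def f(p): return np.ravel([w2p(o[0],pts(p,[o[1]]))[0]-o[2] for o in obs])
S=least_squares(f,[.55,.25,.08,0],loss='soft_l1');print(S.x.round(4),np.degrees(S.x[3]),f(S.x).reshape(-1,2).round(1).tolist())
E
```

```text
[ 0.5732  0.1627  0.0643 -0.2246] -12.866282249548172 [[0.7, -0.1], [0.3, 0.2], [-0.0, -0.6], [-0.1, -0.4], [0.7, -0.0], [-2.6, -1.4], [1.5, 0.2], [-2.9, -0.7], [-91.8, 0.3], [-97.7, 1.1]]
```

```bash

python3 - <<'E'
from h import *
from scipy.optimize import least_squares
et=ext('top');es=ext('scene')
c2=lambda p:(165+p[0]/6,145+p[1]/6);k=95/400
c4=lambda p:(165+p[0]*k,145+p[1]*k);c5=lambda p:(230+(p[0]-400)*k,140+p[1]*k)
obs=[(et,(65,54,0),c2((152,104))),(et,(-57,54,4),c2((120,400))),(et,(-57,0,0),c2((255,425))),(et,(-57,-54,0),c2((387,447))),
(es,(65,54,0),c5((638,66))),(es,(-57,54,4),c5((504,162)))]
def f(p): return np.ravel([w2p(o[0],pts(p,[o[1]]))[0]-o[2] for o in obs])
S=least_squares(f,[.55,.25,.08,0],loss='soft_l1');print(S.x.round(4),np.degrees(S.x[3]),f(S.x).reshape(-1,2).round(1).tolist())
for m in [(-57,82,16),(-69,82,16),(-57,-82,16),(-69,-82,16)]: print(m,(w2p(et,pts(S.x,[m]))-[165,145])/k,(w2p(es,pts(S.x,[m]))-[230,140])/k)
E
```

```text
[ 0.5721  0.163   0.0668 -0.221 ] -12.662719881713235 [[0.3, 0.1], [0.0, 0.5], [-0.2, -0.4], [-0.2, -0.2], [2.7, -0.4], [-3.2, 0.5]]
(-57, 82, 16) [[ 30.813408   280.41700307]] [[ 70.14773215 126.54622852]]
(-69, 82, 16) [[ 28.91461155 300.42197118]] [[ 55.25504925 136.53914843]]
(-57, -82, 16) [[314.79504272 329.36314045]] [[138.21214386 300.95560942]]
(-69, -82, 16) [[312.03479064 349.41138494]] [[121.94685985 311.4614642 ]]
```

Call:
send_rows:
  commands:
    - [0.56,0.97,0,0,0,0,-1]
    - [0.56,0.97,0,0,0,0,-1]
    - [0.56,0.97,0,0,0,0,-1]
    - [0.56,0.97,0,0,0,0,-1]
    - [0.56,0.97,0,0,0,0,-1]
    - [0.56,0.97,0,0,0,0,-1]
    - [0.56,0.97,0,0,0,0,-1]
    - [0.56,0.97,0,0,0,0,-1]

```text
time: 0.82
ee_pos: [0.3197, -0.3568, 0.2179]
eef_rot: [0.989, 0.147, -0.003, -0.002]
ft_force: [1.2, -0.7, 0.4]
width: 0.0869
```

Call:
send_rows:
  commands:
    - [0.56,0.97,0.1,0,0,0,-1]
    - [0.56,0.97,0.1,0,0,0,-1]
    - [0.56,0.97,0,0,0,0,-1]
    - [0.56,0.97,0,0,0,0,-1]
    - [0.56,0.97,0,0,0,0,-1]
    - [0.56,0.97,0,0,0,0,-1]
    - [0.56,0.97,0,0,0,0,-1]
    - [0.56,0.97,0,0,0,0,-1]
    - [0,0,0,0,0,0,-1]

```text
time: 1.57
ee_pos: [0.4595, -0.1042, 0.2242]
eef_rot: [0.989, 0.15, -0.002, -0.002]
ft_force: [0.4, 0.6, -0.6]
width: 0.0871
```

```bash
python3 - <<'E'
from h import *
s=r.read_state();print(s['time'],s['ee_pos'],s['joint_positions'].round(3),Ro.from_quat(s['eef_rot']).as_matrix().round(3))
cv2.imwrite("pics/w1.png",r.camera('wrist'))
E
```

```text
1.5667 [ 0.45953599 -0.10415768  0.22419478] [ 0.69   0.027 -0.566  1.817  0.013  1.307 -1.148] [[ 0.955  0.297 -0.005]
 [ 0.297 -0.955  0.003]
 [-0.004 -0.004 -1.   ]]
```

View pics/w1.png

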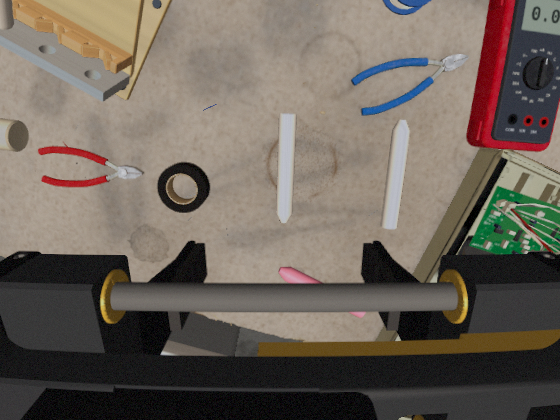

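```bash
python3 - <<'E'
from h import *
a=cv2.imread('pics/w1.png');e=ext('wrist')
for nm,x0,x1,y0,y1 in(('P1',255,318,100,235),('P2',370,420,108,240)):
    g=a[y0:y1,x0:x1]; hsv=cv2.cvtColor(g,cv2.COLOR_BGR2HSV)
    m=((hsv[...,1]<35)&(hsv[...,2]>150)).astype('uint8')
    n,l,st,c=cv2.connectedComponentsWithStats(m); i=1+st[1:,4].argmax()
    ys,xs=np.where(l==i); P=np.c_[xs+x0,ys+y0]
    w=p2w(e,P,.012)[:,:2]; c=w.mean(0);ev,V=np.linalg.eigh(np.cov((w-c).T));d=V[:,1];d*=np.sign(d[0])
    t=(w-c)@d; n_=(w-c)@np.array([-d[1],d[0]])
    print(nm,len(P),'mid',c+d*(t.max()+t.min())/2,'len',np.ptp(t),'wid',np.ptp(n_),'yaw',np.degrees(np.arctan2(d[1],d[0])))
R=Ro.from_quat(r.read_state()['eef_rot']).as_matrix();print('tool x yaw',np.degrees(np.arctan2(R[1,0],R[0,0])))
E
```

```text
P1 1512 mid [ 0.46806198 -0.10540482] len 0.13167464602294665 wid 0.0186034136663737 yaw 15.134664315910971
P2 1517 mid [ 0.50046421 -0.23412212] len 0.13393681235542845 wid 0.018201846052067414 yaw 15.405370520172841
tool x yaw 17.179465966068378
```

Call:
send_rows:
  commands:
    - [0.16,0,-0.8,0,0,-0.2,-1]
    - [0.16,0,-0.9,0,0,-0.2,-1]
    - [0,0,-0.9,0,0,0,-1]
    - [0,0,-0.9,0,0,0,-1]
    - [0,0,-0.9,0,0,0,-1]
    - [0,0,-0.9,0,0,0,-1]
    - [0,0,-0.7,0,0,0,-1]
    - [0,0,0,0,0,0,-1]

```text
time: 2.28
ee_pos: [0.4648, -0.1147, 0.0374]
eef_rot: [0.992, 0.128, -0.003, 0.001]
ft_force: [-1.5, 1.1, -0.1]
width: 0.0873
```

```bash
python3 - <<'E'
from h import *
s=r.read_state();print(s['ee_pos'],s['joint_positions'].round(3),Ro.from_quat(s['eef_rot']).as_matrix().round(3))
cv2.imwrite("pics/w2.png",r.camera('wrist'))
E
```

```text
[ 0.46482048 -0.11469528  0.03738242] [ 0.642  0.264 -0.546  2.006  0.176  0.92  -1.31 ] [[ 0.967  0.254 -0.005]
 [ 0.254 -0.967 -0.003]
 [-0.006  0.002 -1.   ]]
```

View pics/w2.png

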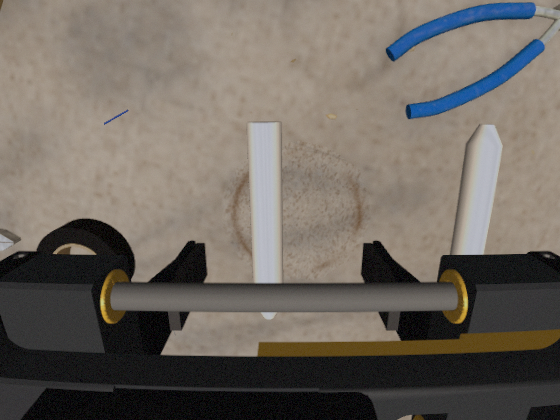

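Call:
send_rows:
  commands:
    - [0.13,0.36,0,0,0,0,-1]
    - [0,0,-0.4,0,0,0,-1]
    - [0,0,-0.4,0,0,0,-1]
    - [0,0,-0.25,0,0,0,-1]
    - [0,0,0,0,0,0,-1]

```text
time: 2.75
ee_pos: [0.4715, -0.1084, 0.0095]
eef_rot: [0.992, 0.126, 0.0, 0.004]
ft_force: [-0.5, -0.0, -0.5]
width: 0.0871
```

Call:
send_rows:
  commands:
    - [-0.06,0.15,-0.2,0,0,0,-1]
    - [0,0,0,0,0,0,-1]
    - [0,0,0,0,0,0,-1]

```text
time: 3.0
ee_pos: [0.4693, -0.1044, 0.0029]
eef_rot: [0.992, 0.126, 0.0, 0.004]
ft_force: [-0.2, 0.5, 0.4]
width: 0.0867
```

Call:
send_rows:
  commands:
    - [0,0,0,0,0,0,1]
    - [0,0,0,0,0,0,1]
    - [0,0,0,0,0,0,1]
    - [0,0,0,0,0,0,1]
    - [0,0,0,0,0,0,1]
    - [0,0,0,0,0,0,1]
  grip_force: 30

```text
time: 3.5
ee_pos: [0.47, -0.1047, 0.004]
eef_rot: [0.992, 0.126, 0.001, 0.004]
ft_force: [1.1, 0.2, -0.0]
width: 0.0549
```

Call:
send_rows:
  commands:
    - [0,0,0,0,0,0,1]
    - [0,0,0,0,0,0,1]
    - [0,0,0,0,0,0,1]
    - [0,0,0,0,0,0,1]
    - [0,0,0,0,0,0,1]
    - [0,0,0,0,0,0,1]
    - [0,0,0,0,0,0,1]
    - [0,0,0,0,0,0,1]

```text
time: 4.17
ee_pos: [0.4701, -0.1047, 0.0041]
eef_rot: [0.992, 0.126, 0.001, 0.004]
ft_force: [-0.5, -0.8, -0.1]
width: 0.019
```

Call:
send_rows:
  commands:
    - [0,0,0.6,0,0,0,1]
    - [0,0,1,0,0,0,1]
    - [0,0,1,0,0,0,1]
    - [0,0.3,1,0,0,-0.5,1]
    - [0.1,0.6,1,0,0,-0.5,1]
    - [0.1,0.9,0.8,0,0,-0.5,1]
    - [0.1,0.9,0.8,0,0,-0.5,1]
    - [0.1,0.9,0.7,0,0,-0.5,1]
    - [0.1,0.9,0.7,0,0,-0.5,1]
    - [0.1,0.9,0.7,0,0,-0.5,1]

```text
time: 5.0
ee_pos: [0.4795, 0.0583, 0.2582]
eef_rot: [0.999, -0.038, -0.006, 0.002]
ft_force: [1.9, 0.3, -2.5]
width: 0.0186
```

Call:
send_rows:
  commands:
    - [0.1,0.9,0.3,0,0,-0.5,1]
    - [0.1,0.9,0.3,0,0,-0.5,1]
    - [0.1,0.7,0.2,0,0,-0.5,1]
    - [0.1,0.5,0,0,0,-0.5,1]
    - [0,0,0,0,0,0,1]
    - [0,0,0,0,0,0,1]

```text
time: 5.5
ee_pos: [0.4913, 0.1603, 0.2887]
eef_rot: [0.992, -0.127, -0.002, -0.0]
ft_force: [-0.2, -1.1, -0.5]
width: 0.0191
```

```bash
python3 - <<'E'
from h import *
s=r.read_state();print(s['time'],s['ee_pos'],s['joint_positions'].round(3),Ro.from_quat(s['eef_rot']).as_matrix().round(3))
np.save('w3.npy',np.r_[s['ee_pos'],s['eef_rot']])
cv2.imwrite("pics/w3.png",r.camera('wrist'))
E
```

```text
5.5 [0.491294   0.16031956 0.2886525 ] [ 0.319  0.131 -0.782  1.601  0.09   1.451 -2.295] [[ 0.968 -0.251 -0.004]
 [-0.251 -0.968  0.001]
 [-0.005  0.    -1.   ]]
```

View pics/w3.png

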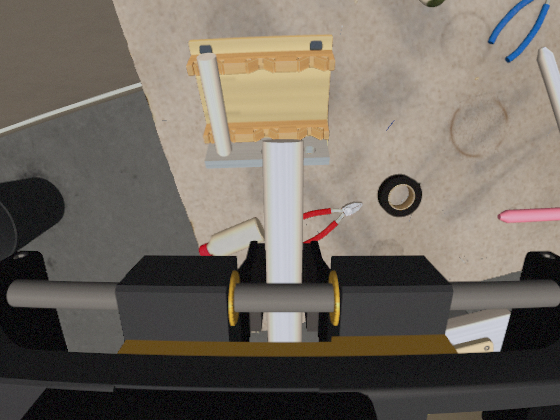

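```bash
python3 - <<'E'
import cv2
a=cv2.imread('pics/w3.png')
cv2.imwrite('pics/c4.png',cv2.resize(a[30:175,180:345],None,fx=4.8,fy=4,interpolation=cv2.INTER_CUBIC)[:, :])
E
```

```text
(no output)
```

View pics/c4.png

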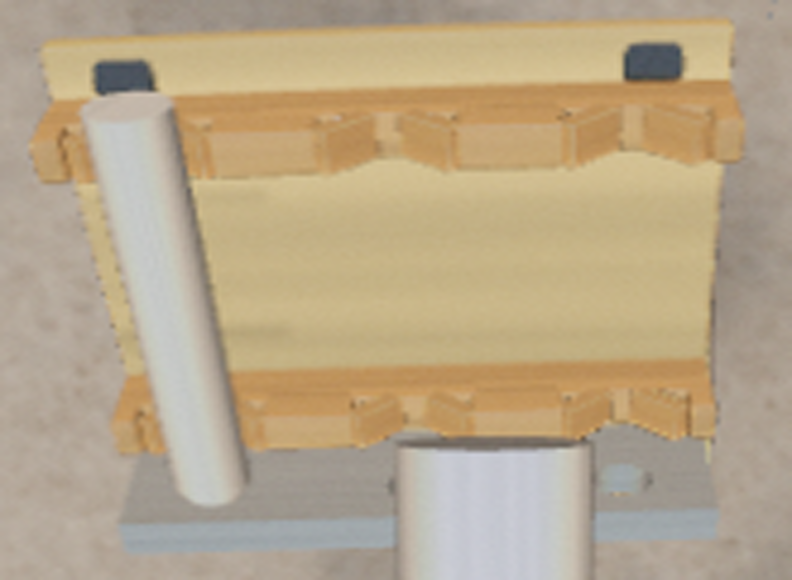

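```bash
cat > fit.py <<'E'
from h import *
from scipy.optimize import least_squares
et=ext('top');es=ext('scene')
v=np.load('w3.npy');c=r.calibration('wrist');T=np.eye(4);T[:3,:3]=Ro.from_quat(v[3:]).as_matrix();T[:3,3]=v[:3]
W=np.linalg.inv(T@c['mount']);ew=(c['K'],c['dist'],W[:3,:3],W[:3,3])
c2=lambda p:(165+p[0]/6,145+p[1]/6);k=95/400
c5=lambda p:(230+(p[0]-400)*k,140+p[1]*k);c6=lambda p:(180+p[0]/4.8,30+p[1]/4)
O=lambda e,m,p,w=(1,1):(e,m,p,w)
obs=[O(et,(65,54,0),c2((152,104))),O(et,(-57,54,4),c2((120,400))),O(et,(-57,0,0),c2((255,425))),O(et,(-57,-54,0),c2((387,447))),
O(es,(65,54,0),c5((638,66)),(.5,.5)),O(es,(-57,54,4),c5((504,162)),(.3,.3)),
O(ew,(65,54,0),c6((130,107))),O(ew,(-57,54,0),c6((209,490))),O(ew,(-57,-54,0),c6((624,478))),
O(ew,(44,0,-12),c6((388,150)),(1,0)),O(ew,(44,-54,-12),c6((629,150)),(1,0)),O(ew,(-44,-54,-12),c6((622,410)),(1,0)),
]
def f(p): return np.ravel([(w2p(o[0],pts(p,[o[1]]))[0]-o[2])*o[3] for o in obs])
if __name__=='__main__':
  for sel in ('all','wrist'):
    g=f if sel=='all' else (lambda p:f(p)[12:])
    S=least_squares(g,[.57,.16,.065,-.22],loss='soft_l1');print(sel,S.x.round(4),np.degrees(S.x[3]).round(2));print(f(S.x).reshape(-1,2).round(1).tolist())
    for m in [(-57,82,16),(-57,-82,16),(-69,-82,16),(-69,82,16)]: print(m,((w2p(ew,pts(S.x,[m]))-[180,30])*[4.8,4]).round())
E
python3 fit.py
```

```text
all [ 0.572   0.1625  0.0677 -0.2217] -12.7
[[0.5, -0.1], [0.1, 0.4], [-0.1, -0.4], [-0.0, -0.3], [1.4, -0.3], [-0.9, 0.1], [-0.7, 0.0], [1.5, 0.1], [-0.6, 0.2], [0.5, 0.0], [0.1, 0.0], [-0.6, 0.0]]
(-57, 82, 16) [[102. 525.]]
(-57, -82, 16) [[734. 507.]]
(-69, -82, 16) [[730. 537.]]
(-69, 82, 16) [[112. 555.]]
wrist [ 0.5721  0.1624  0.0681 -0.2212] -12.67
[[0.5, -0.2], [0.2, 0.3], [-0.0, -0.5], [0.0, -0.4], [1.4, -0.3], [-0.9, 0.1], [-0.7, -0.2], [1.5, 0.1], [-0.5, 0.1], [0.5, 0.0], [0.2, 0.0], [-0.5, 0.0]]
(-57, 82, 16) [[102. 525.]]
(-57, -82, 16) [[735. 507.]]
(-69, -82, 16) [[731. 537.]]
(-69, 82, 16) [[112. 555.]]
```

```bash
python3 - <<'E'
from h import *
c=r.calibration('wrist');M=np.linalg.inv(c['mount'])
e=(c['K'],c['dist'],M[:3,:3],M[:3,3])
for z in(-.006,-.0187):
  for X in [(.065,-.01,z),(.065,.01,z),(.065,0,z+.01),(.065,0,z-.01),(.06,0,z-.01),(.07,0,z-.01)]: print(X,w2p(e,[X]).round(1))
E
```

```text
(0.065, -0.01, -0.006) [[262.5 140.8]]
(0.065, 0.01, -0.006) [[304.1 140.7]]
(0.065, 0, 0.004) [[283.3 139. ]]
(0.065, 0, -0.016) [[283.3 142.7]]
(0.06, 0, -0.016) [[283.3 153.8]]
(0.07, 0, -0.016) [[283.3 131.4]]
(0.065, -0.01, -0.0187) [[260.7 143.3]]
(0.065, 0.01, -0.0187) [[305.9 143.3]]
(0.065, 0, -0.008700000000000001) [[283.3 141.2]]
(0.065, 0, -0.028700000000000003) [[283.3 145.6]]
(0.06, 0, -0.028700000000000003) [[283.3 157.7]]
(0.07, 0, -0.028700000000000003) [[283.3 133.3]]
```

```bash
cat > plan.py <<'E'
from h import *
import sys
SL=np.array([.572,.1625,.0678,-.2215])
def tgt(m,flip=False,off=(0,0,-.006)):
    X=Ro.from_euler('z',SL[3]).as_matrix()@Ro.from_euler('y',-np.pi/6).as_matrix()
    R=np.c_[X[:,0],-X[:,1],-X[:,2]]
    if flip: R=np.c_[-X[:,0],X[:,1],-X[:,2]]
    return pts(SL,[m])[0]-R@np.array(off),R,X
def report(m,flip=False,off=(0,0,-.006)):
    s=r.read_state();p,R,X=tgt(m,flip,off);Rc=Ro.from_quat(s['eef_rot'])
    d=p-s['ee_pos'];rv=(Ro.from_matrix(R)*Rc.inv()).as_rotvec(degrees=True)
    pin=s['ee_pos']+Rc.as_matrix()@np.array(off)
    q=(pin-SL[:3])@X*1000
    print('t',round(s['time'],2),'pin in slot mm',q.round(1),'to go units',(d/.03).round(2),'turn units',(rv/5).round(2),'q',s['joint_positions'].round(2),'F slot',(s['ft_force']@X).round(1),'w',round(s['width'],4))
E
python3 -c "
from plan import *
report((18,0,50))
print((tgt((0,0,0))[2]).round(3))"
```

```text
t 5.55 pin in slot mm [ 45.5 -20.  235.5] to go units [ 2.49  0.12 -5.79] turn units [-1.42 -5.88  0.37] q [ 0.32  0.13 -0.78  1.6   0.09  1.45 -2.29] F slot [-1.8  0.4  0.1] w 0.0194
[[ 0.845  0.22  -0.488]
 [-0.19   0.976  0.11 ]
 [ 0.5    0.     0.866]]
```

Call:
send_rows:
  commands:
    - [0.31,0.02,-0.3,-0.18,-0.74,0.05,1]
    - [0.31,0.02,-0.3,-0.18,-0.74,0.05,1]
    - [0.31,0.02,-0.3,-0.18,-0.74,0.05,1]
    - [0.31,0.02,-0.3,-0.18,-0.74,0.05,1]
    - [0.31,0.02,-0.3,-0.18,-0.74,0.05,1]
    - [0,0,0,0,0,0,1]

```text
time: 6.05
ee_pos: [0.5397, 0.1545, 0.2399]
eef_rot: [0.979, -0.115, 0.167, 0.021]
ft_force: [-0.9, -0.6, -1.9]
width: 0.0189
```

```bash
python3 -c "
from plan import *
report((18,0,50))"
```

```text
t 6.05 pin in slot mm [ 61.4 -14.8 169.8] to go units [ 0.87  0.31 -4.17] turn units [-0.44 -2.07  0.15] q [ 0.3   0.02 -0.8   1.84  0.28  1.05 -2.41] F slot [-1.6 -0.8 -1.3] w 0.0189
```

Call:
send_rows:
  commands:
    - [0.2,0.08,-0.3,-0.11,-0.52,0.04,1]
    - [0.2,0.08,-0.3,-0.11,-0.52,0.04,1]
    - [0.2,0.08,-0.3,-0.11,-0.52,0.04,1]
    - [0.2,0.08,-0.3,-0.11,-0.52,0.04,1]
    - [0,0,0,0,0,0,1]

```text
time: 6.47
ee_pos: [0.5628, 0.1513, 0.2069]
eef_rot: [0.961, -0.106, 0.254, 0.029]
ft_force: [-0.0, -0.2, -1.1]
width: 0.0192
```

```bash
python3 -c "
from plan import *
report((18,0,50))"
```

```text
t 6.47 pin in slot mm [ 63.9 -13.  129.7] to go units [ 0.1   0.42 -3.07] turn units [ 0.01 -0.07 -0.  ] q [ 0.25  0.   -0.79  1.98  0.48  0.83 -2.6 ] F slot [-0.5 -0.2 -1. ] w 0.0192
```

```bash
cat >> plan.py <<'E'
def flat(xyz,yaw):
    s=r.read_state();Rc=Ro.from_quat(s['eef_rot']);c,S=np.cos(np.radians(yaw)),np.sin(np.radians(yaw))
    R=np.array([[c,S,0],[S,-c,0],[0,0,-1]])
    rv=(Ro.from_matrix(R)*Rc.inv()).as_rotvec(degrees=True)
    print('t',round(s['time'],2),s['ee_pos'].round(4),'to go',((np.array(xyz)-s['ee_pos'])/.03).round(2),'turn',(rv/5).round(2),'q',s['joint_positions'].round(3),'F',s['ft_force'].round(1),'w',round(s['width'],4))
E
python3 -c "
from plan import *
flat((.51,-.02,.15),0)"
```

```text
t 6.47 [0.5628 0.1513 0.2069] to go [-1.76 -5.71 -1.9 ] turn [0.68 5.91 2.47] q [ 2.470e-01  1.000e-03 -7.880e-01  1.978e+00  4.830e-01  8.340e-01
 -2.601e+00] F [-0.  -0.2 -1.1] w 0.0192
```

Call:
send_rows:
  commands:
    - [-0.1,-0.3,0.5,0.08,0.7,0.3,1]
    - [-0.2,-0.6,0.2,0.08,0.7,0.3,1]
    - [-0.2,-0.7,0,0.08,0.7,0.3,1]
    - [-0.2,-0.7,0,0.08,0.7,0.3,1]
    - [-0.2,-0.7,-0.2,0.08,0.7,0.3,1]
    - [-0.2,-0.7,-0.4,0.08,0.7,0.3,1]
    - [-0.2,-0.7,-0.6,0.08,0.7,0.3,1]
    - [-0.2,-0.7,-0.7,0.08,0.7,0.3,1]
    - [-0.2,-0.6,-0.7,0,0.3,0,1]
    - [0,0,0,0,0,0,1]

```text
time: 7.3
ee_pos: [0.5071, -0.0301, 0.16]
eef_rot: [1.0, -0.002, -0.019, -0.012]
ft_force: [-1.3, -0.8, -2.2]
width: 0.0193
```

```bash
python3 -c "
from plan import *
flat((.51,-.02,.006),0)
cv2.imwrite('pics/t4.png',r.camera('top'))"
```

```text
t 7.3 [ 0.5071 -0.0301  0.16  ] to go [ 0.1   0.34 -5.13] turn [-0.27 -0.45  0.05] q [ 0.486  0.197 -0.553  1.79   0.083  1.222 -1.666] F [-1.3 -0.8 -2.2] w 0.0193
```

View pics/t4.png

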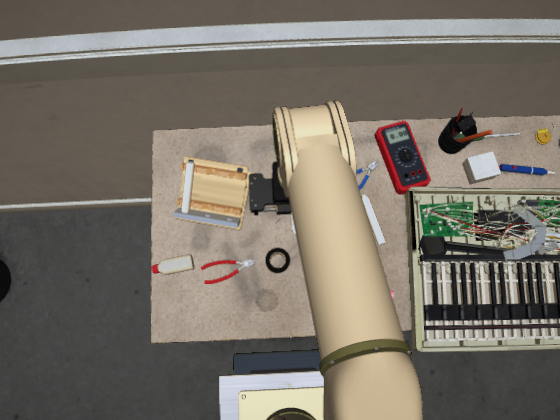

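Call:
send_rows:
  commands:
    - [0.1,-0.5,-0.6,-0.27,-0.45,0.05,1]
    - [0,0,-0.8,0,0,0,1]
    - [0,0,-0.8,0,0,0,1]
    - [0,0,-0.8,0,0,0,1]
    - [0,0,-0.8,0,0,0,1]
    - [0,0,0,0,0,0,1]

```text
time: 7.85
ee_pos: [0.5167, -0.042, 0.0543]
eef_rot: [1.0, -0.002, 0.007, -0.004]
ft_force: [-1.1, -0.1, -2.9]
width: 0.0188
```

```bash
python3 -c "
from plan import *
flat((.51,-.045,.005),0)"
```

```text
t 7.85 [ 0.5167 -0.042   0.0543] to go [-0.22 -0.1  -1.64] turn [-0.09  0.16  0.04] q [ 0.469  0.306 -0.531  1.912  0.178  0.957 -1.717] F [-1.1 -0.1 -2.9] w 0.0188
```

Call:
send_rows:
  commands:
    - [0,-0.1,-0.6,-0.09,0.16,0.04,1]
    - [0,0,-0.5,0,0,0,1]
    - [0,0,-0.25,0,0,0,1]
    - [0,0,0,0,0,0,1]

```text
time: 8.18
ee_pos: [0.5211, -0.0434, 0.0201]
eef_rot: [1.0, -0.0, 0.002, -0.001]
ft_force: [0.7, -0.1, -1.0]
width: 0.0194
```

```bash
python3 -c "
from plan import *
flat((.517,-.045,.0045),0)"
```

```text
t 8.18 [ 0.5211 -0.0434  0.0201] to go [-0.14 -0.05 -0.52] turn [-0.03  0.04  0.01] q [ 0.445  0.371 -0.513  1.915  0.225  0.908 -1.748] F [ 0.7 -0.1 -1. ] w 0.0194
```

Call:
send_rows:
  commands:
    - [0,0,-0.25,0,0,0,1]
    - [0,0,-0.2,0,0,0,1]
    - [0,0,-0.08,0,0,0,1]
    - [0,0,0,0,0,0,1]

```text
time: 8.52
ee_pos: [0.5242, -0.0431, 0.0078]
eef_rot: [1.0, -0.001, 0.005, -0.001]
ft_force: [0.1, 0.3, -0.7]
width: 0.0189
```

Call:
send_rows:
  commands:
    - [0,0,-0.08,0,0,0,1]
    - [0,0,-0.05,0,0,0,1]
    - [0,0,0,0,0,0,1]

```text
time: 8.77
ee_pos: [0.5248, -0.0432, 0.0045]
eef_rot: [1.0, -0.001, 0.005, -0.001]
ft_force: [0.4, -0.1, -1.0]
width: 0.0187
```

Call:
send_rows:
  commands:
    - [0,0,0,0,0,0,-0.4]
    - [0,0,0,0,0,0,-0.4]
    - [0,0,0,0,0,0,-0.4]
    - [0,0,0,0,0,0,-0.4]
    - [0,0,0,0,0,0,-0.4]
    - [0,0,0,0,0,0,-0.4]
    - [0,0,0,0,0,0,-0.4]

```text
time: 9.35
ee_pos: [0.5257, -0.0432, 0.0055]
eef_rot: [1.0, -0.001, 0.006, -0.001]
ft_force: [-0.2, -0.6, -0.6]
width: 0.0566
```

Call:
send_rows:
  commands:
    - [0,0,0.8,0,0,0,-0.4]
    - [0,0,0.9,0,0,0,-0.4]
    - [0,0,0.9,0,0,0,-0.4]
    - [0,0,0.9,0,0,0.5,-0.4]
    - [0,0,0,0,0,1,-0.4]
    - [0,0,0,0,0,1,-0.4]
    - [0,0,0,0,0,1,-0.4]
    - [0,0,0,0,0,1,-0.4]
    - [0,0,0,0,0,1,-0.4]
    - [0,0,0,0,0,1,-0.4]

```text
time: 10.18
ee_pos: [0.5247, -0.0427, 0.1165]
eef_rot: [0.957, 0.29, 0.006, -0.001]
ft_force: [0.8, -0.3, -0.5]
width: 0.0608
```

```bash
python3 -c "
from plan import *
flat((.525,-.043,.11),179)
cv2.imwrite('pics/w5.png',r.camera('wrist'))"
```

```text
t 10.18 [ 0.5247 -0.0427  0.1165] to go [ 0.01 -0.01 -0.22] turn [-0.17 -0.04 29.05] q [ 0.551  0.257 -0.622  1.832  0.161  1.094 -1.11 ] F [ 0.8 -0.3 -0.5] w 0.0608
```

View pics/w5.png

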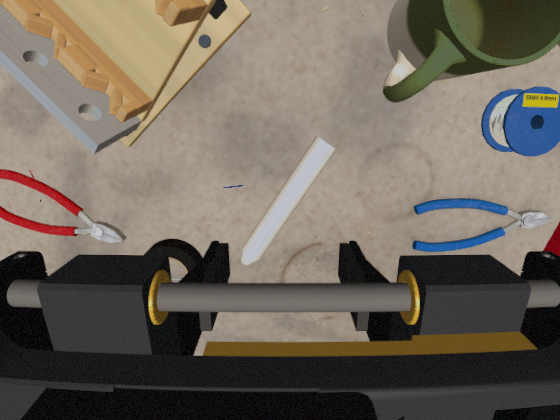

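Call:
send_rows:
  commands:
    - [0,0,0,0,0,1,-0.4]
    - [0,0,0,0,0,1,-0.4]
    - [0,0,0,0,0,1,-0.4]
    - [0,0,0,0,0,1,-0.4]
    - [0,0,0,0,0,1,-0.4]
    - [0,0,0,0,0,1,-0.4]
    - [0,0,0,0,0,1,-0.4]
    - [0,0,0,0,0,1,-0.4]
    - [0,0,0,0,0,1,-0.4]
    - [0,0,0,0,0,1,-0.4]

```text
time: 11.07
ee_pos: [0.5242, -0.0427, 0.1164]
eef_rot: [0.737, 0.676, 0.004, -0.004]
ft_force: [0.5, 0.0, 1.3]
width: 0.0612
```

Call:
send_rows:
  commands:
    - [0,0,0,0,0,1,-0.4]
    - [0,0,0,0,0,1,-0.4]
    - [0,0,0,0,0,1,-0.4]
    - [0,0,0,0,0,1,-0.4]
    - [0,0,0,0,0,1,-0.4]
    - [0,0,0,0,0,1,-0.4]
    - [0,0,0,0,0,1,-0.4]
    - [0,0,0,0,0,1,-0.4]
    - [0,0,0,0,0,1,-0.4]
    - [0,0,0,0,0,1,-0.4]

```text
time: 11.9
ee_pos: [0.5236, -0.043, 0.116]
eef_rot: [0.373, 0.928, 0.002, -0.005]
ft_force: [-0.3, 0.1, 0.2]
width: 0.061
```

Call:
send_rows:
  commands:
    - [0,0,0,0,0,1,-0.4]
    - [0,0,0,0,0,1,-0.4]
    - [0,0,0,0,0,1,-0.4]
    - [0,0,0,0,0,1,-0.4]
    - [0,0,0,0,0,1,-0.4]
    - [0,0,0,0,0,1,-0.4]
    - [0,0,0,0,0,1,-0.4]
    - [0,0,0,0,0,0.5,-0.4]
    - [0,0,0,0,0,0,-0.4]

```text
time: 12.65
ee_pos: [0.5232, -0.0435, 0.1156]
eef_rot: [0.047, 0.999, -0.001, -0.006]
ft_force: [0.2, 0.6, -0.6]
width: 0.0611
```

```bash
python3 -c "
from plan import *
flat((.525,-.043,.0045),180)
cv2.imwrite('pics/w6.png',r.camera('wrist'))"
```

```text
t 12.65 [ 0.5232 -0.0435  0.1156] to go [ 0.06  0.02 -3.7 ] turn [ 0.02 -0.13  1.08] q [ 0.848  0.378 -1.002  1.805  0.345  1.161  1.211] F [ 0.2  0.6 -0.6] w 0.0611
```

View pics/w6.png

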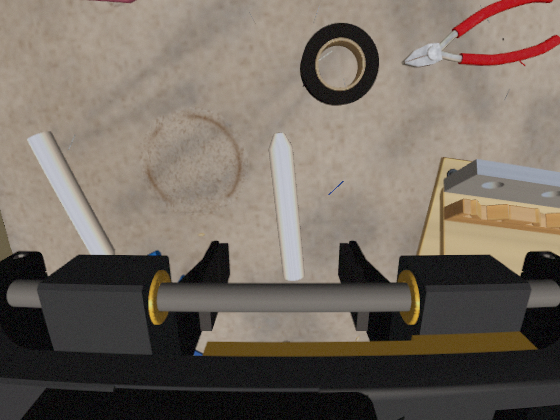

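```bash
python3 -c "
from plan import *
e=ext('wrist');w=p2w(e,[(281.5,134),(292.5,279)],.012);d=w[1]-w[0];print(w,w.mean(0),np.linalg.norm(d),np.degrees(np.arctan2(d[1],d[0])))
x=w.mean(0);flat((x[0],x[1],.0045),180+np.degrees(np.arctan2(d[1],d[0])))"
```

```text
[[ 0.46143352 -0.03970633  0.012     ]
 [ 0.59357662 -0.042569    0.012     ]] [ 0.52750507 -0.04113767  0.012     ] 0.1321740947696657 -1.2410276656172767
t 12.7 [ 0.5232 -0.0435  0.1156] to go [ 0.14  0.08 -3.7 ] turn [ 0.01 -0.13  0.86] q [ 0.848  0.378 -1.001  1.805  0.345  1.161  1.209] F [-0.5  0.7  0.1] w 0.0609
```

Call:
send_rows:
  commands:
    - [0.12,0.07,-0.7,0,-0.13,0.86,-0.4]
    - [0,0,-0.8,0,0,0,-0.4]
    - [0,0,-0.8,0,0,0,-0.4]
    - [0,0,-0.5,0,0,0,-0.4]
    - [0,0,0,0,0,0,-0.4]

```text
time: 13.12
ee_pos: [0.5281, -0.042, 0.0298]
eef_rot: [0.018, 1.0, -0.001, 0.002]
ft_force: [-0.6, -0.7, -0.3]
width: 0.061
```

```bash
python3 -c "
from plan import *
flat((.527,-.0415,.0045),179)"
```

```text
t 13.12 [ 0.5281 -0.042   0.0298] to go [-0.04  0.02 -0.84] turn [0.03 0.05 0.21] q [ 0.777  0.496 -0.934  1.877  0.475  1.004  1.172] F [-0.6 -0.7 -0.3] w 0.061
```

Call:
send_rows:
  commands:
    - [-0.05,0.02,-0.4,0.03,0.05,0.2,-0.4]
    - [-0.05,0,-0.3,0,0,0,-0.4]
    - [0,0,-0.12,0,0,0,-0.4]
    - [0,0,0,0,0,0,-0.4]

```text
time: 13.45
ee_pos: [0.5256, -0.0414, 0.0046]
eef_rot: [0.011, 1.0, -0.0, 0.0]
ft_force: [0.4, -0.4, -0.3]
width: 0.061
```

```bash
python3 -c "
from plan import *
flat((.527,-.0415,.004),179)"
```

```text
t 13.45 [ 0.5256 -0.0414  0.0046] to go [ 0.05 -0.   -0.02] turn [0.   0.   0.05] q [ 0.757  0.533 -0.912  1.894  0.511  0.966  1.16 ] F [ 0.4 -0.4 -0.3] w 0.061
```

Call:
send_rows:
  commands:
    - [0.04,0,-0.03,0,0,0,1]
    - [0,0,0,0,0,0,1]
    - [0,0,0,0,0,0,1]
    - [0,0,0,0,0,0,1]
    - [0,0,0,0,0,0,1]
    - [0,0,0,0,0,0,1]
    - [0,0,0,0,0,0,1]
    - [0,0,0,0,0,0,1]
    - [0,0,0,0,0,0,1]

```text
time: 14.2
ee_pos: [0.5288, -0.0417, 0.0062]
eef_rot: [0.012, 1.0, -0.001, 0.002]
ft_force: [0.2, 0.3, 0.3]
width: 0.0188
```

```bash
python3 -c "
from plan import *
flat((.527,-.0415,.0035),179)
report((18,0,50),True)"
```

```text
t 14.2 [ 0.5288 -0.0417  0.0062] to go [-0.06  0.01 -0.09] turn [0.01 0.05 0.07] q [ 0.755  0.533 -0.911  1.889  0.512  0.966  1.158] F [0.2 0.3 0.3] w 0.0188
t 14.2 pin in slot mm [ -25.5 -208.7  -49.5] to go units [1.23 6.85 3.62] turn units [-0.72 -5.92 -2.21] q [ 0.76  0.53 -0.91  1.89  0.51  0.97  1.16] F slot [0.2 0.4 0.2] w 0.0188
```

Call:
send_rows:
  commands:
    - [0,0,0.6,0,0,0,1]
    - [0,0,1,0,0,0,1]
    - [0,0,1,0,0,0,1]
    - [0,0,1,0,0,0,1]
    - [0,0,1,0,0,0,1]
    - [0,0.5,0.8,0,-0.4,-0.2,1]
    - [0,0.7,0.6,-0.05,-0.6,-0.3,1]
    - [0,0.7,0.4,-0.1,-0.6,-0.3,1]
    - [0.1,0.7,0.2,-0.1,-0.6,-0.3,1]
    - [0.1,0.7,0,-0.1,-0.6,-0.3,1]

```text
time: 15.03
ee_pos: [0.5321, 0.0564, 0.21]
eef_rot: [0.078, 0.989, -0.012, 0.125]
ft_force: [0.5, 0.2, -1.0]
width: 0.0189
```

```bash
python3 -c "
from plan import *
report((18,0,80),True,(0.001,0,-.004))
cv2.imwrite('pics/w7.png',r.camera('wrist'))"
```

```text
t 15.03 pin in slot mm [  57.7 -112.4  135.1] to go units [ 0.63  3.69 -2.23] turn units [-0.53 -3.08 -0.72] q [ 0.92  0.03 -1.17  1.88  0.15  1.02  1.1 ] F slot [-0.1  0.4 -1.1] w 0.0189
```

View pics/w7.png

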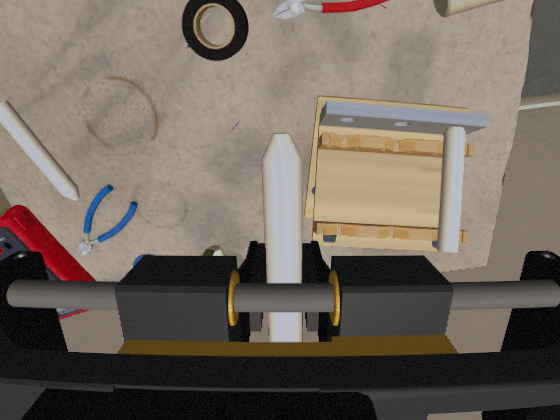

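```bash
python3 -c "
from plan import *
a=cv2.imread('pics/w7.png');cv2.imwrite('pics/c7.png',cv2.resize(a[125:175,250:316],None,fx=9,fy=9,interpolation=cv2.INTER_CUBIC))
c=r.calibration('wrist');M=np.linalg.inv(c['mount']);e=(c['K'],c['dist'],M[:3,:3],M[:3,3])
for d in(0,.002,.004): print(d,w2p(e,[(.065+d,0,-.004),(.065+d,-.004,-.004),(.065+d,.004,-.004),(.065+d,0,-.008),(.053+d,.01,-.004),(.053+d,-.01,-.004)]).round(1).tolist())
"
```

```text
0 [[284.0, 140.6], [275.8, 140.6], [292.2, 140.6], [284.0, 141.4], [304.1, 165.0], [263.9, 165.0]]
0.002 [[284.0, 136.4], [275.8, 136.5], [292.3, 136.4], [284.0, 137.1], [304.2, 161.0], [263.9, 161.0]]
0.004 [[284.0, 132.3], [275.8, 132.3], [292.3, 132.3], [284.0, 132.8], [304.3, 157.0], [263.8, 157.0]]
```

View pics/c7.png

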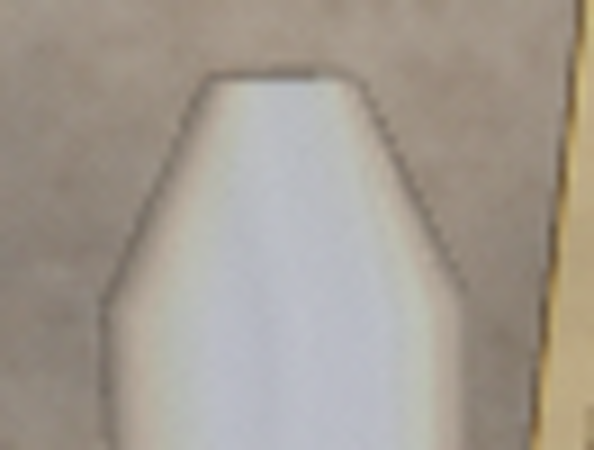

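Call:
send_rows:
  commands:
    - [0.1,0.7,0,-0.1,-0.6,-0.14,1]
    - [0.1,0.7,-0.2,-0.1,-0.6,-0.14,1]
    - [0.1,0.7,-0.4,-0.1,-0.6,-0.14,1]
    - [0.1,0.7,-0.5,-0.1,-0.6,-0.14,1]
    - [0.1,0.6,-0.5,-0.1,-0.6,-0.14,1]
    - [0,0,0,0,0,0,1]

```text
time: 15.58
ee_pos: [0.5438, 0.1601, 0.167]
eef_rot: [0.102, 0.962, -0.03, 0.252]
ft_force: [-1.3, 0.9, -2.8]
width: 0.0191
```

```bash
python3 -c "
from plan import *
report((18,0,30),True,(0.0033,0,-.004))"
```

```text
t 15.58 pin in slot mm [ 23.   -8.6 103.5] to go units [ 1.12  0.04 -2.2 ] turn units [ 0.04 -0.12 -0.09] q [ 0.71  0.09 -1.31  2.04  0.64  0.81  0.39] F slot [-2.7  0.6 -1.7] w 0.0191
```

Call:
send_rows:
  commands:
    - [0.3,0.01,-0.5,0,-0.1,-0.09,1]
    - [0.3,0.01,-0.5,0,0,0,1]
    - [0,0,0,0,0,0,1]

```text
time: 15.83
ee_pos: [0.5609, 0.1605, 0.1356]
eef_rot: [0.104, 0.961, -0.032, 0.255]
ft_force: [-0.7, 0.6, -2.1]
width: 0.019
```

```bash
python3 -c "
from plan import *
report((18,0,30),True,(0.0033,0,-.004))"
```

```text
t 15.83 pin in slot mm [21.6 -4.4 67.9] to go units [ 0.55  0.03 -1.15] turn units [ 0.08 -0.07 -0.04] q [ 0.58  0.23 -1.23  2.04  0.85  0.84  0.22] F slot [-1.7  0.4 -1.4] w 0.019
```

Call:
send_rows:
  commands:
    - [0.28,0.02,-0.57,0.08,-0.07,-0.04,1]
    - [0.28,0.02,-0.57,0,0,0,1]
    - [0,0,0,0,0,0,1]

```text
time: 16.08
ee_pos: [0.5778, 0.1598, 0.1012]
eef_rot: [0.107, 0.961, -0.029, 0.255]
ft_force: [-0.6, -0.7, -0.3]
width: 0.0189
```

```bash
python3 -c "
from plan import *
report((15,0,10),True,(0.0033,0,-.004))
cv2.imwrite('pics/w8.png',r.camera('wrist'))"
```

```text
t 16.08 pin in slot mm [18.9 -1.4 29.8] to go units [ 0.22 -0.   -0.64] turn units [ 0.01 -0.06  0.  ] q [ 0.49  0.34 -1.14  2.04  0.99  0.83  0.11] F slot [-0.5 -0.8 -0.1] w 0.0189
```

View pics/w8.png

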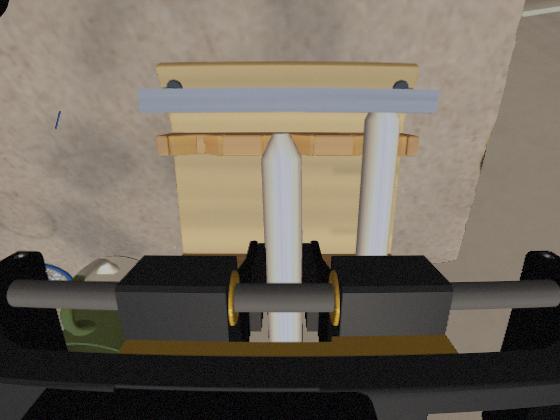

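```bash
python3 -c "
from plan import *
a=cv2.imread('pics/w8.png');cv2.imwrite('pics/c8.png',cv2.resize(a[55:165,130:450],None,fx=2.5,fy=5,interpolation=cv2.INTER_CUBIC))
e=ext('wrist')
for m in [(-44,0,-12),(-44,-54,-12),(-44,54,-12),(-69,77,16),(-69,-77,16),(-32,0,-12),(-53,54,0)]: print(m,w2p(e,pts(SL,[m])).round(1), ((w2p(e,pts(SL,[m]))-[130,55])*[2.5,5]).round())
"
```

```text
(-44, 0, -12) [[285.6 131.5]] [[389. 383.]]
(-44, -54, -12) [[198.5 131.8]] [[171. 384.]]
(-44, 54, -12) [[372.8 131.9]] [[607. 385.]]
(-69, 77, 16) [[433.7  87.2]] [[759. 161.]]
(-69, -77, 16) [[138.2  87.1]] [[ 21. 160.]]
(-32, 0, -12) [[285.6 151. ]] [[389. 480.]]
(-53, 54, 0) [[379.4 117.4]] [[623. 312.]]
```

View pics/c8.png

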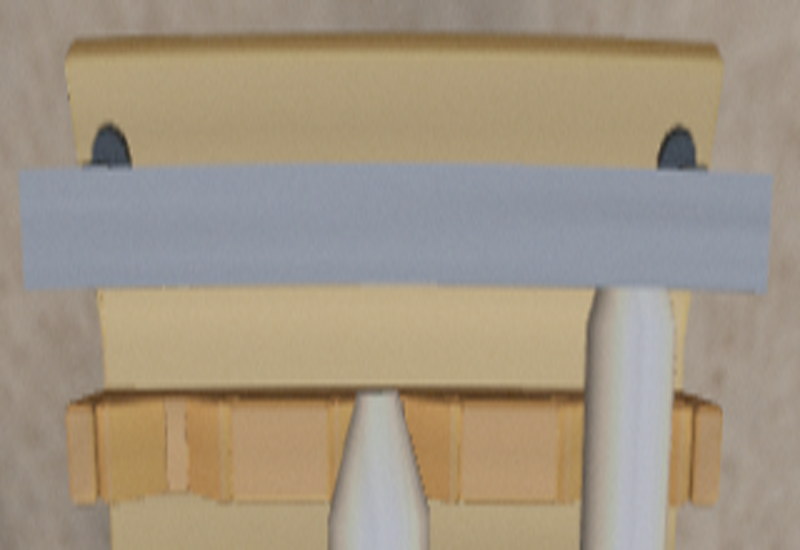

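```bash
sed -i 's/^SL=.*/SL=np.array([.5732,.1638,.0683,-.2215])/' plan.py; python3 -c "
from plan import *
report((15,0,8),True,(0.0033,0,-.004))"
```

```text
t 16.13 pin in slot mm [18.3 -2.4 31.1] to go units [ 0.3   0.01 -0.72] turn units [ 0.   -0.06 -0.  ] q [ 0.49  0.33 -1.14  2.04  0.99  0.83  0.12] F slot [-0.4 -0.1 -1.7] w 0.0193
```

Call:
send_rows:
  commands:
    - [0.02,0.09,0,0.1,-0.08,-0.18,1]
    - [0.13,-0.03,-0.24,0,0,0,1]
    - [0.13,-0.03,-0.24,0,0,0,1]
    - [0,0,0,0,0,0,1]

```text
time: 16.47
ee_pos: [0.587, 0.1597, 0.092]
eef_rot: [0.115, 0.959, -0.027, 0.258]
ft_force: [-0.6, -0.9, -1.7]
width: 0.019
```

```bash
python3 -c "
from plan import *
report((15,0,5),True,(0.0033,0,-.004))
cv2.imwrite('pics/w9.png',r.camera('wrist')[60:300,130:450])"
```

```text
t 16.47 pin in slot mm [21.  -0.9 17.3] to go units [ 0.04  0.02 -0.46] turn units [-0.08  0.04  0.18] q [ 0.46  0.37 -1.11  2.03  1.04  0.83  0.06] F slot [-1.2 -1.  -1.3] w 0.019
```

View pics/w9.png

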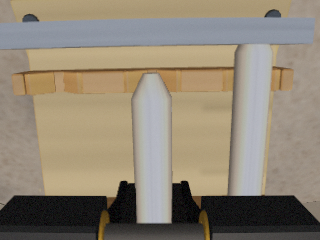

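Call:
send_rows:
  commands:
    - [0.05,0.04,-0.23,0,0,0,1]
    - [0.03,0.02,-0.2,0,0,0,1]
    - [0,0,0,0,0,0,1]

```text
time: 16.77
ee_pos: [0.5899, 0.1615, 0.0795]
eef_rot: [0.115, 0.959, -0.027, 0.259]
ft_force: [-0.3, 0.8, -1.7]
width: 0.0189
```

```bash
python3 -c "
from plan import *
report((15,0,0),True,(0.0033,0,-.004))
a=r.camera('wrist')
cv2.imwrite('pics/w10.png',cv2.resize(a[70:190,200:420],None,fx=3.5,fy=4.5))"
```

```text
t 16.77 pin in slot mm [16.8  1.5  5.3] to go units [ 0.02 -0.05 -0.18] turn units [-0.08  0.05  0.18] q [ 0.42  0.4  -1.08  2.03  1.09  0.82  0.03] F slot [-1.2  0.7 -1.2] w 0.0189
```

View pics/w10.png

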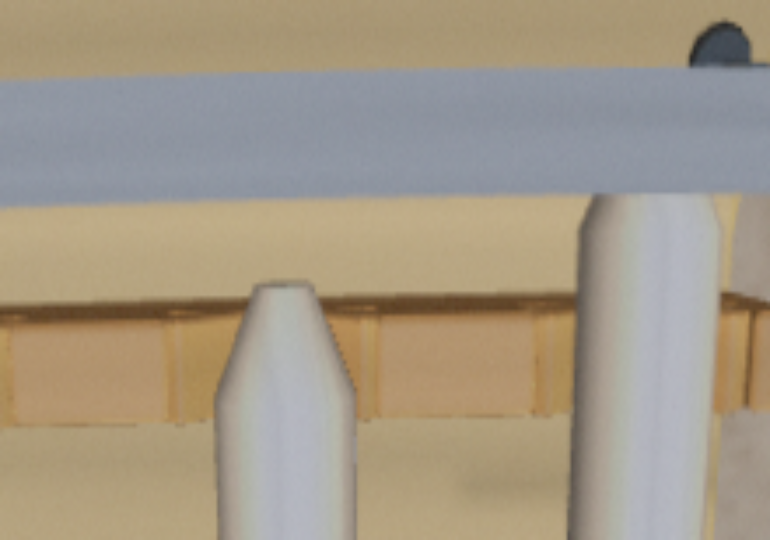

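Call:
send_rows:
  commands:
    - [0,-0.015,0,-0.08,0.05,0.18,1]
    - [0.04,-0.01,-0.08,0,0,0,1]
    - [0,0,0,0,0,0,1]

```text
time: 17.07
ee_pos: [0.591, 0.1613, 0.0772]
eef_rot: [0.105, 0.96, -0.029, 0.257]
ft_force: [-1.7, -1.0, 0.3]
width: 0.0194
```

```bash
python3 -c "
from plan import *
report((15,0,0),True,(0.0033,-0.001,-.004))
a=r.camera('wrist')
cv2.imwrite('pics/w11.png',cv2.resize(a[70:190,200:420],None,fx=3.5,fy=4.5))"
```

```text
t 17.07 pin in slot mm [16.7  0.5  2.8] to go units [-0.01 -0.01 -0.11] turn units [ 0.01 -0.01 -0.03] q [ 0.43  0.4  -1.08  2.03  1.09  0.82  0.05] F slot [-1.1 -1.3  1. ] w 0.0194
```

View pics/w11.png

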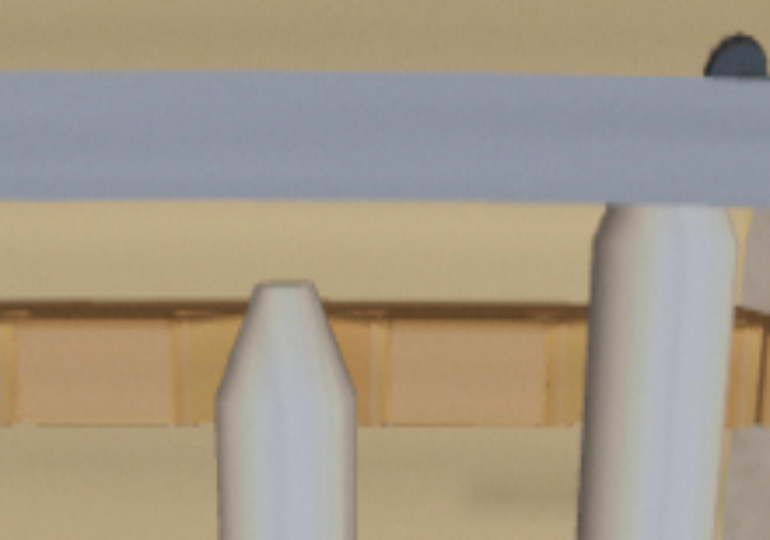

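Call:
send_rows:
  commands:
    - [0.025,-0.01,-0.05,0,0,0,1]
    - [0.025,-0.01,-0.04,0,0,0,1]
    - [0,0,0,0,0,0,1]

```text
time: 17.37
ee_pos: [0.5918, 0.1599, 0.0756]
eef_rot: [0.106, 0.96, -0.031, 0.257]
ft_force: [0.2, 0.0, -1.0]
width: 0.0192
```

```bash
python3 -c "
from plan import *
report((15,0,0),True,(0.0033,-0.001,-.004))"
```

```text
t 17.37 pin in slot mm [16.8 -0.7  0.8] to go units [-0.03  0.03 -0.05] turn units [ 0.05 -0.01 -0.01] q [ 0.42  0.41 -1.08  2.03  1.1   0.82  0.04] F slot [-0.4  0.1 -1. ] w 0.0192
```

Not yet in contact; continue downward.

Call:
send_rows:
  commands:
    - [0.02,0.02,-0.05,0,0,0,1]
    - [0.02,0,-0.05,0,0,0,1]
    - [0,0,0,0,0,0,1]

```text
time: 17.62
ee_pos: [0.5924, 0.159, 0.0744]
eef_rot: [0.106, 0.96, -0.034, 0.258]
ft_force: [-2.2, -0.4, -1.3]
width: 0.0188
```

```bash
python3 -c "
from plan import *
report((15,0,0),True,(0.0033,-0.001,-.004))"
```

```text
t 17.62 pin in slot mm [16.9 -1.4 -0.7] to go units [-0.05  0.06 -0.01] turn units [0.12 0.01 0.02] q [ 0.41  0.41 -1.07  2.03  1.11  0.83  0.03] F slot [-2.4 -0.8 -0.1] w 0.0188
```

Call:
send_rows:
  commands:
    - [0.02,0.05,-0.05,0.1,0,0,1]
    - [0.03,0.01,-0.06,0,0,0,1]
    - [0,0,0,0,0,0,1]

```text
time: 17.87
ee_pos: [0.5932, 0.1585, 0.0734]
eef_rot: [0.108, 0.959, -0.034, 0.259]
ft_force: [-2.4, -0.1, 0.1]
width: 0.0189
```

```bash
python3 -c "
from plan import *
report((15,0,0),True,(0.0033,-0.001,-.004))
a=r.camera('wrist')
cv2.imwrite('pics/w12.png',cv2.resize(a[70:190,200:420],None,fx=3.5,fy=4.5))"
```

```text
t 17.87 pin in slot mm [17.1 -1.8 -1.9] to go units [-0.08  0.08  0.02] turn units [0.12 0.03 0.06] q [ 0.41  0.41 -1.07  2.03  1.11  0.83  0.03] F slot [-1.9 -0.7  1.2] w 0.0189
```

View pics/w12.png

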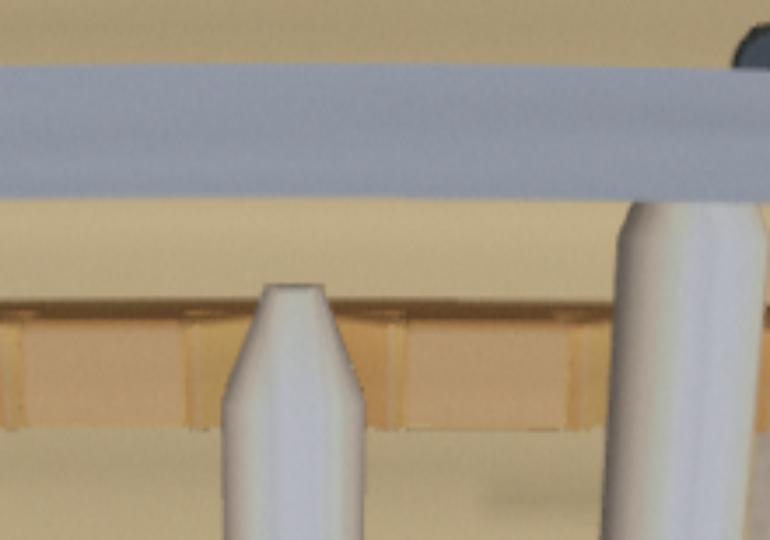

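Call:
send_rows:
  commands:
    - [0.01,0.05,0,0.1,0.03,0.05,1]
    - [-0.08,0.03,-0.05,0,0,0,1]
    - [-0.08,0.03,-0.05,0,0,0,1]
    - [-0.08,0.02,-0.05,0,0,0,1]
    - [0,0,0,0,0,0,1]

```text
time: 18.33
ee_pos: [0.5875, 0.1598, 0.0702]
eef_rot: [0.108, 0.959, -0.032, 0.259]
ft_force: [-3.2, -1.3, -0.2]
width: 0.0189
```

```bash
python3 -c "
from plan import *
report((0,0,-2),True,(0.0033,0.00,-.004))
a=r.camera('wrist')
cv2.imwrite('pics/w13.png',cv2.resize(a[70:190,200:420],None,fx=3.5,fy=4.5))"
```

```text
t 18.33 pin in slot mm [10.4 -0.7 -1.8] to go units [-0.29  0.09 -0.18] turn units [0.06 0.04 0.06] q [ 0.41  0.41 -1.07  2.04  1.12  0.82  0.01] F slot [-2.6 -2.   1.2] w 0.0189
```

View pics/w13.png

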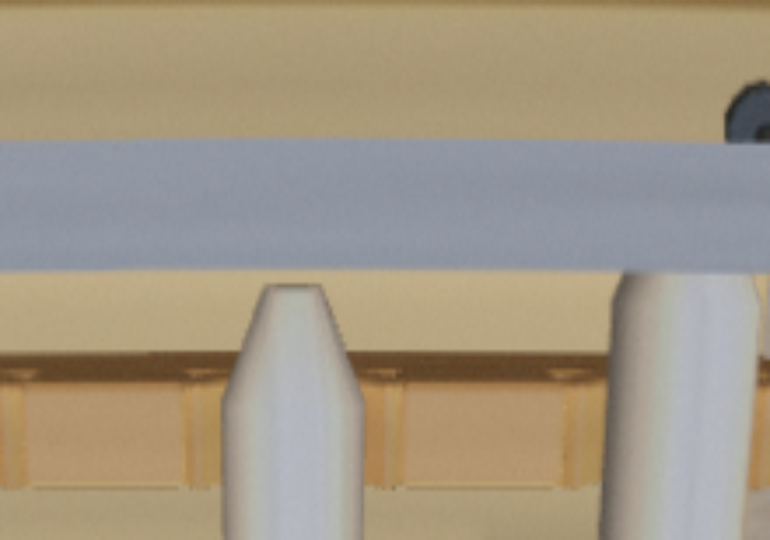

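Call:
send_rows:
  commands:
    - [-0.08,0.03,-0.05,0,0,0.05,1]
    - [-0.08,0.03,-0.05,0,0,0,1]
    - [-0.08,0.02,-0.05,0,0,0,1]
    - [0,0,0,0,0,0,1]

```text
time: 18.72
ee_pos: [0.581, 0.1613, 0.0663]
eef_rot: [0.107, 0.959, -0.032, 0.26]
ft_force: [-1.2, -2.0, 1.4]
width: 0.0192
```

```bash
python3 -c "
from plan import *
report((0,0,-2),True,(0.0033,0.00,-.004))
a=r.camera('wrist')
cv2.imwrite('pics/w14.png',cv2.resize(a[70:190,200:420],None,fx=3.5,fy=4.5))"
```

```text
t 18.72 pin in slot mm [ 2.7 -0.7 -1.8] to go units [-0.07  0.04 -0.05] turn units [0.08 0.06 0.02] q [ 0.4   0.4  -1.07  2.06  1.13  0.82 -0.01] F slot [ 0.  -2.2  1.6] w 0.0192
```

View pics/w14.png

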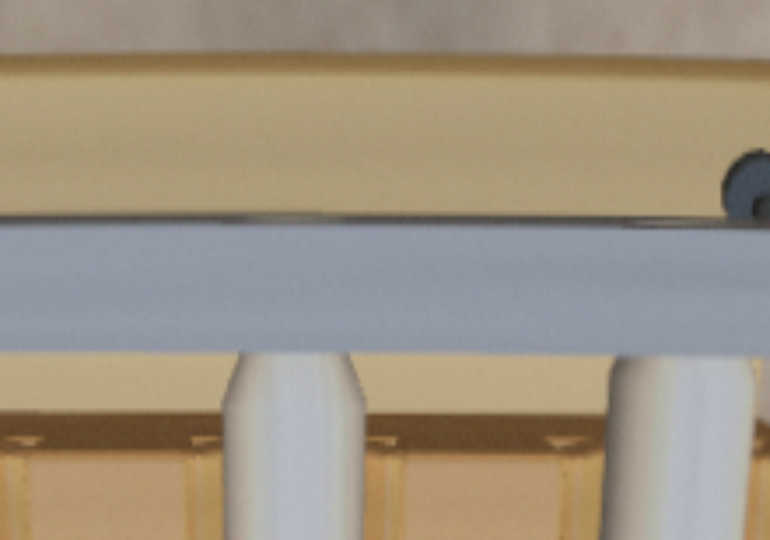

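Call:
send_rows:
  commands:
    - [-0.08,0.03,-0.05,0,0,0,1]
    - [-0.08,0.02,-0.05,0,0,0,1]
    - [0,0,0,0,0,0,1]

```text
time: 19.02
ee_pos: [0.5777, 0.1621, 0.0644]
eef_rot: [0.107, 0.959, -0.032, 0.262]
ft_force: [-1.1, -1.8, 1.4]
width: 0.0191
```

```bash
python3 -c "
from plan import *
report((0,0,-2),True,(0.0033,0.00,-.004))
a=r.camera('wrist')
cv2.imwrite('pics/w15.png',cv2.resize(a[70:190,200:420],None,fx=3.5,fy=4.5))"
```

```text
t 19.02 pin in slot mm [-1.2 -0.6 -1.8] to go units [0.04 0.01 0.01] turn units [0.09 0.09 0.04] q [ 0.4   0.4  -1.07  2.07  1.13  0.81 -0.03] F slot [ 0.1 -2.   1.5] w 0.0191
```

View pics/w15.png

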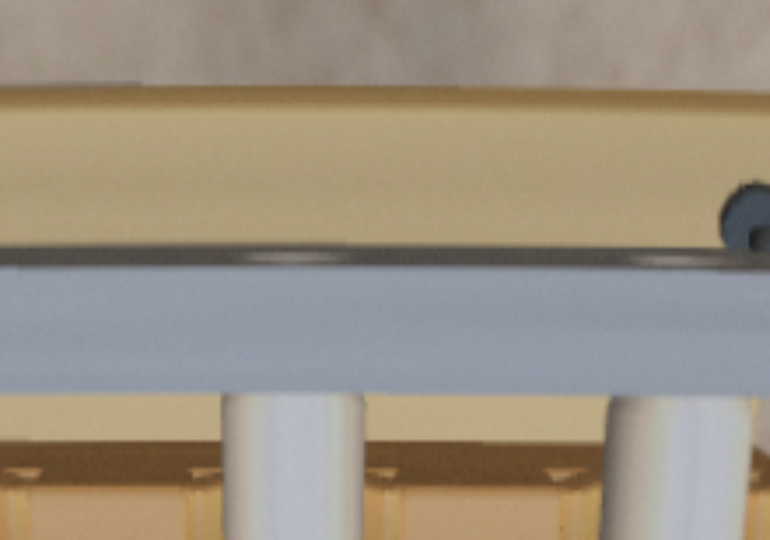

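Call:
send_rows:
  commands:
    - [-0.06,0.01,-0.035,0,0,0,1]
    - [-0.06,0.01,-0.035,0,0,0,1]

```text
time: 19.23
ee_pos: [0.5773, 0.1624, 0.0647]
eef_rot: [0.108, 0.958, -0.032, 0.264]
ft_force: [8.5, -3.8, 4.9]
width: 0.0191
```

```bash
python3 -c "
from plan import *
report((0,0,-2),True,(0.0033,0.00,-.004))"
```

```text
t 19.23 pin in slot mm [-1.5 -0.4 -1.4] to go units [0.05 0.   0.  ] turn units [0.09 0.16 0.04] q [ 0.4   0.4  -1.07  2.07  1.14  0.81 -0.04] F slot [10.4 -1.9 -0.3] w 0.0191
```

Call:
send_rows:
  commands:
    - [0,0,0,0,0,0,0.15]
    - [0,0,0,0,0,0,0.15]
    - [0,0,0,0,0,0,0.15]
    - [0,0,0,0,0,0,0.15]
    - [0,0,0,0,0,0,0.15]

```text
time: 19.65
ee_pos: [0.5758, 0.1651, 0.0635]
eef_rot: [0.107, 0.958, -0.03, 0.263]
ft_force: [0.5, 0.9, 0.0]
width: 0.0356
```

```bash
python3 -c "
from plan import *
report((0,0,60),True,(0.0033,0.00,-.004))
a=r.camera('wrist')
cv2.imwrite('pics/w16.png',a)"
```

```text
t 19.65 pin in slot mm [-3.8  1.8 -1.3] to go units [-0.9   0.14  1.83] turn units [0.04 0.13 0.  ] q [ 0.39  0.4  -1.07  2.08  1.14  0.81 -0.04] F slot [ 0.2  0.9 -0.1] w 0.0356
```

View pics/w16.png

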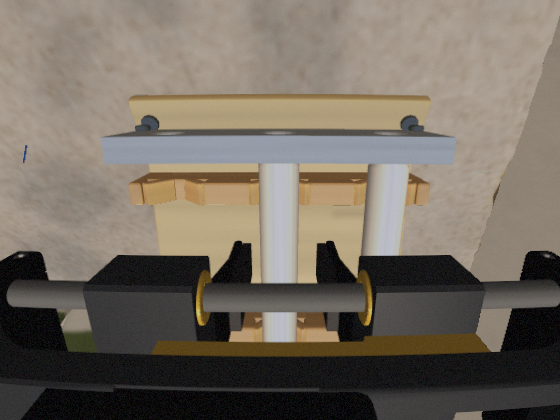

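Call:
send_rows:
  commands:
    - [-0.24,0.04,0.43,0,0.05,0,0.15]
    - [-0.3,0.04,0.6,0,0,0,0.15]
    - [-0.4,0.04,0.8,0,0,0,0.15]
    - [-0.4,0,0.8,0,0.4,0,0.15]
    - [-0.2,-0.3,0.9,0.1,0.8,-0.2,-0.4]
    - [-0.1,-0.6,0.7,0.1,0.8,-0.2,-0.4]
    - [0,-0.8,0.4,0.1,0.8,-0.2,-0.4]
    - [0,-0.9,0.2,0.1,0.8,-0.2,-0.4]
    - [0,-0.9,0,0.1,0.8,-0.2,-0.4]
    - [0,-0.9,0,0.1,0.8,-0.2,-0.4]

```text
time: 20.53
ee_pos: [0.5164, 0.0439, 0.2128]
eef_rot: [0.143, 0.989, -0.037, 0.024]
ft_force: [0.5, 0.9, 0.5]
width: 0.0599
```

```bash
python3 -c "
from plan import *
flat((.5,-.232,.15),15.3)
a=r.camera('top')
cv2.imwrite('pics/t5.png',a)"
```

```text
t 20.53 [0.5164 0.0439 0.2128] to go [-0.55 -9.2  -2.09] turn [  0.88  -1.04 -29.63] q [ 0.881  0.301 -1.278  1.733  0.387  1.334  0.806] F [0.5 0.9 0.5] w 0.0599
```

View pics/t5.png

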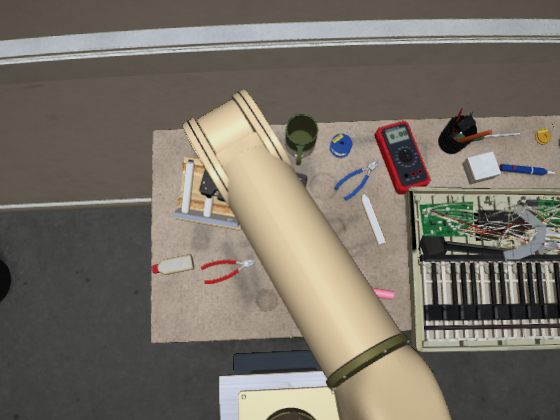

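Call:
send_rows:
  commands:
    - [0,-0.8,0,0.3,-0.3,-0.9,-0.4]
    - [0,-0.8,0,0.3,-0.3,-0.9,-0.4]
    - [0,-0.8,0,0.2,-0.3,-0.9,-0.4]
    - [0,-0.8,0,0,0,-1,-0.4]
    - [0,-0.8,0,0,0,-1,-0.4]
    - [0,-0.8,0,0,0,-1,-0.4]
    - [0,-0.8,0,0,0,-1,-0.4]
    - [0,-0.8,0,0,0,-1,-0.4]
    - [0,-0.8,0,0,0,-1,-0.4]
    - [0,-0.8,0,0,0,-1,-0.4]

```text
time: 21.42
ee_pos: [0.5167, -0.2086, 0.2095]
eef_rot: [0.555, 0.831, -0.011, 0.05]
ft_force: [-0.1, 0.0, -0.4]
width: 0.0613
```

Call:
send_rows:
  commands:
    - [0,0,0,0,0,-1,-0.4]
    - [0,0,0,0,0,-1,-0.4]
    - [0,0,0,0,0,-1,-0.4]
    - [0,0,0,0,0,-1,-0.4]
    - [0,0,0,0,0,-1,-0.4]
    - [0,0,0,0,0,-1,-0.4]
    - [0,0,0,0,0,-1,-0.4]
    - [0,0,0,0,0,-1,-0.4]
    - [0,0,0,0,0,-1,-0.4]
    - [0,0,0,0,0,-1,-0.4]

```text
time: 22.25
ee_pos: [0.5148, -0.2127, 0.2055]
eef_rot: [0.867, 0.496, -0.032, 0.039]
ft_force: [0.4, -0.3, 0.2]
width: 0.0612
```

```bash
python3 -c "
from plan import *
flat((.5,-.232,.12),15.3)"
```

```text
t 22.25 [ 0.5148 -0.2127  0.2055] to go [-0.49 -0.64 -2.85] turn [ 1.02 -0.61 -8.85] q [ 0.999  0.292 -0.886  1.652  0.337  1.318 -0.484] F [ 0.4 -0.3  0.2] w 0.0612
```

Call:
send_rows:
  commands:
    - [-0.05,-0.07,-0.2,0.12,-0.07,-0.95,-0.4]
    - [-0.05,-0.07,-0.2,0.12,-0.07,-0.95,-0.4]
    - [-0.05,-0.07,-0.3,0.12,-0.07,-0.95,-0.4]
    - [-0.05,-0.07,-0.3,0.12,-0.07,-0.95,-0.4]
    - [-0.05,-0.07,-0.3,0.12,-0.07,-0.95,-0.4]
    - [-0.05,-0.07,-0.3,0.12,-0.07,-0.95,-0.4]
    - [-0.05,-0.07,-0.3,0.1,-0.07,-0.95,-0.4]
    - [-0.05,-0.07,-0.3,0.1,-0.07,-0.95,-0.4]
    - [-0.05,-0.07,-0.3,0.1,-0.07,-0.95,-0.4]
    - [0,0,0,0,0,0,-0.4]

```text
time: 23.08
ee_pos: [0.5017, -0.2268, 0.1249]
eef_rot: [0.992, 0.128, 0.004, -0.001]
ft_force: [-0.2, -0.2, -0.1]
width: 0.0608
```

```bash
python3 -c "
from plan import *
flat((.5,-.232,.03),15.3)
a=r.camera('wrist')
cv2.imwrite('pics/w17.png',a)"
```

```text
t 23.08 [ 0.5017 -0.2268  0.1249] to go [-0.06 -0.17 -3.16] turn [-0.03  0.08  0.12] q [ 0.983  0.334 -0.75   1.754  0.243  1.144 -1.153] F [-0.2 -0.2 -0.1] w 0.0608
```

View pics/w17.png

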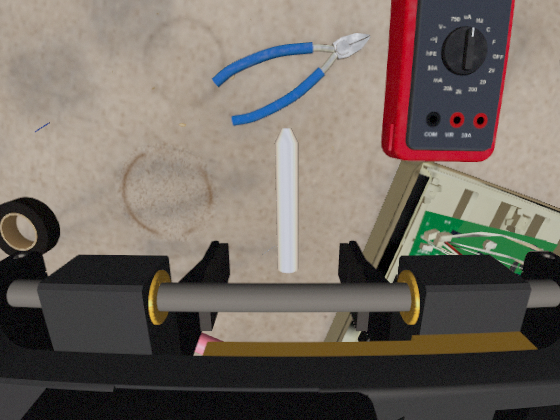

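```bash
python3 -c "
from plan import *
e=ext('top')
for z in(0,.05,.08): print(z,p2w(e,[(411,190),(411,262),(414,345)],z)[:,:2].round(3).tolist())
e=ext('wrist');w=p2w(e,[(287.5,128),(288,272)],.012);d=w[0]-w[1];print(w,w.mean(0),np.linalg.norm(d),np.degrees(np.arctan2(d[1],d[0])))
for z in(0,.03,.06,.09): print(z,p2w(e,[(420,165),(397,205),(375,250)],z)[:,:2].round(3).tolist())
es=ext('scene')
for z in(0,.03,.06,.09): print(z,p2w(es,[(384,333),(328,358),(320,368)],z)[:,:2].round(3).tolist())
"
```

```text
0 [[0.575, -0.337], [0.392, -0.316], [0.195, -0.302]]
0.05 [[0.561, -0.321], [0.386, -0.301], [0.197, -0.288]]
0.08 [[0.553, -0.312], [0.383, -0.293], [0.198, -0.28]]
[[ 0.56667095 -0.21267124  0.012     ]
 [ 0.43723583 -0.24821485  0.012     ]] [ 0.50195339 -0.23044304  0.012     ] 0.13422666832864794 15.355240084905404
0 [[0.566, -0.339], [0.525, -0.331], [0.476, -0.326]]
0.03 [[0.568, -0.325], [0.53, -0.318], [0.487, -0.314]]
0.06 [[0.569, -0.311], [0.536, -0.305], [0.497, -0.302]]
0.09 [[0.57, -0.297], [0.541, -0.292], [0.508, -0.289]]
0 [[0.576, -0.312], [0.438, -0.3], [0.411, -0.311]]
0.03 [[0.562, -0.323], [0.428, -0.312], [0.402, -0.322]]
0.06 [[0.547, -0.335], [0.418, -0.324], [0.393, -0.334]]
0.09 [[0.533, -0.346], [0.407, -0.336], [0.383, -0.345]]
```

Call:
send_rows:
  commands:
    - [0,-0.13,-0.6,0,0.08,0.1,-0.4]
    - [0,0,-0.8,0,0,0,-0.4]
    - [0,0,-0.8,0,0,0,-0.4]
    - [0,0,-0.8,0,0,0,-0.4]
    - [0,0,-0.3,0,0,0,-0.4]
    - [0,0,0,0,0,0,-0.4]

```text
time: 23.63
ee_pos: [0.5066, -0.2285, 0.0284]
eef_rot: [0.989, 0.146, 0.004, 0.001]
ft_force: [-0.5, 0.1, -0.1]
width: 0.061
```

```bash
python3 -c "
from plan import *
flat((.5015,-.231,.003),15.3)"
```

```text
t 23.63 [ 0.5066 -0.2285  0.0284] to go [-0.17 -0.08 -0.85] turn [ 0.02  0.09 -0.31] q [ 0.929  0.467 -0.704  1.822  0.359  0.975 -1.201] F [-0.5  0.1 -0.1] w 0.061
```

Call:
send_rows:
  commands:
    - [-0.2,-0.08,-0.3,0.02,0.09,-0.3,-0.4]
    - [-0.05,0,-0.3,0,0,0,-0.4]
    - [0,0,-0.2,0,0,0,-0.4]
    - [0,0,0,0,0,0,-0.4]

```text
time: 23.97
ee_pos: [0.5006, -0.2315, 0.006]
eef_rot: [0.991, 0.134, 0.001, 0.001]
ft_force: [0.2, 0.2, -0.9]
width: 0.061
```

```bash
python3 -c "
from plan import *
flat((.5015,-.231,.003),15.3)"
```

```text
t 23.97 [ 0.5006 -0.2315  0.006 ] to go [ 0.03  0.02 -0.1 ] turn [ 0.02  0.03 -0.02] q [ 0.92   0.492 -0.683  1.842  0.38   0.938 -1.235] F [ 0.2  0.2 -0.9] w 0.061
```

Call:
send_rows:
  commands:
    - [0.02,0.02,-0.12,0,0,0,-0.4]
    - [0,0,0,0,0,0,1]
    - [0,0,0,0,0,0,1]
    - [0,0,0,0,0,0,1]
    - [0,0,0,0,0,0,1]
    - [0,0,0,0,0,0,1]
    - [0,0,0,0,0,0,1]
    - [0,0,0,0,0,0,1]
    - [0,0,0,0,0,0,1]
    - [0,0,0,0,0,0,1]

```text
time: 24.8
ee_pos: [0.5029, -0.2314, 0.0044]
eef_rot: [0.991, 0.134, 0.003, 0.002]
ft_force: [0.5, -0.4, -0.5]
width: 0.0191
```

Call:
send_rows:
  commands:
    - [0,0,0.6,0,0,0,1]
    - [0,0,1,0,0,0,1]
    - [0,0,1,0,0,0,1]
    - [0,0,1,0,0,0.5,1]
    - [0,0,1,0,0,1,1]
    - [0,0,1,0,0,1,1]
    - [0,0.2,0.9,0,0,1,1]
    - [0,0.5,0.6,0,0,1,1]
    - [0,0.5,0.2,0,0,1,1]
    - [0,0.5,0,0,0,1,1]

```text
time: 25.63
ee_pos: [0.4973, -0.18, 0.2304]
eef_rot: [0.91, 0.414, -0.002, 0.002]
ft_force: [0.6, -0.0, -1.5]
width: 0.0193
```

```bash
python3 -c "
from plan import *
flat((.52,.05,.2),165)
a=r.camera('wrist')
cv2.imwrite('pics/w18.png',a);cv2.imwrite('pics/c18.png',cv2.resize(a[120:180,250:316],None,fx=9,fy=9,interpolation=cv2.INTER_CUBIC))
c=r.calibration('wrist');M=np.linalg.inv(c['mount']);e=(c['K'],c['dist'],M[:3,:3],M[:3,3])
for d in(-.002,0,.002): print(d,w2p(e,[(.065+d,0,-.0056),(.053+d,.01,-.0056),(.053+d,-.01,-.0056)]).round(1).tolist())"
```

```text
t 25.63 [ 0.4973 -0.18    0.2304] to go [ 0.76  7.67 -1.01] turn [ 0.06  0.05 23.22] q [ 1.055  0.215 -0.899  1.666  0.178  1.345 -0.59 ] F [ 0.6 -0.  -1.5] w 0.0193
-0.002 [[283.7, 144.7], [304.0, 169.2], [263.5, 169.2]]
0 [[283.7, 140.5], [304.1, 165.2], [263.4, 165.2]]
0.002 [[283.7, 136.3], [304.1, 161.1], [263.4, 161.2]]
```

View pics/c18.png

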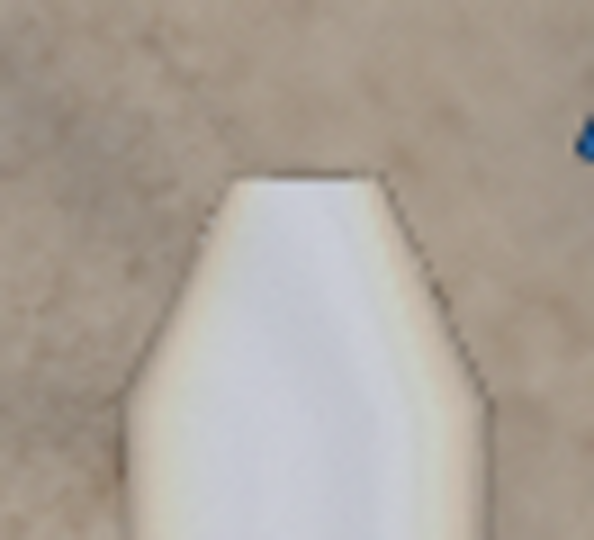

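Call:
send_rows:
  commands:
    - [0.03,0.33,0,0,0,1,1]
    - [0.03,0.33,0,0,0,1,1]
    - [0.03,0.33,0,0,0,1,1]
    - [0.03,0.33,0,0,0,1,1]
    - [0.03,0.33,0,0,0,1,1]
    - [0.03,0.33,0,0,0,1,1]
    - [0.03,0.33,0,0,0,1,1]
    - [0.03,0.33,0,0,0,1,1]
    - [0.03,0.33,0,0,0,1,1]
    - [0.03,0.33,0,0,0,1,1]

```text
time: 26.52
ee_pos: [0.5043, -0.0743, 0.2277]
eef_rot: [0.634, 0.773, -0.003, 0.002]
ft_force: [-0.6, -0.8, -1.7]
width: 0.0194
```

Call:
send_rows:
  commands:
    - [0.03,0.33,0,0,0,1,1]
    - [0.03,0.33,0,0,0,1,1]
    - [0.03,0.33,0,0,0,1,1]
    - [0.03,0.33,0,0,0,1,1]
    - [0.03,0.33,0,0,0,1,1]
    - [0.03,0.33,0,0,0,1,1]
    - [0.03,0.33,0,0,0,1,1]
    - [0.03,0.33,0,0,0,1,1]
    - [0.03,0.33,0,0,0,1,1]
    - [0.03,0.33,0,0,0,1,1]

```text
time: 27.35
ee_pos: [0.511, 0.0276, 0.2243]
eef_rot: [0.231, 0.973, -0.004, 0.001]
ft_force: [0.2, 0.1, -2.1]
width: 0.019
```

```bash
python3 -c "
from plan import *
report((18,-54,70),True,(0,0,-.0056))"
```

```text
t 27.35 pin in slot mm [  54.2 -146.5  155.4] to go units [ 1.14  2.91 -3.04] turn units [-1.93 -5.64  2.76] q [ 0.96  0.29 -1.27  1.71  0.3   1.36  0.74] F slot [-0.9  0.2 -1.9] w 0.019
```

Call:
send_rows:
  commands:
    - [0.12,0.3,0,-0.24,-0.7,0.34,1]
    - [0.12,0.3,0,-0.24,-0.7,0.34,1]
    - [0.12,0.3,-0.1,-0.24,-0.7,0.34,1]
    - [0.12,0.3,-0.2,-0.24,-0.7,0.34,1]

```text
time: 27.68
ee_pos: [0.5274, 0.0652, 0.2138]
eef_rot: [0.168, 0.977, -0.014, 0.131]
ft_force: [-1.2, 0.2, 0.1]
width: 0.0192
```

```bash
python3 -c "
from plan import *
report((18,-54,70),True,(0,0,-.0056))"
```

```text
t 27.68 pin in slot mm [  54.2 -106.2  142.9] to go units [ 0.59  1.65 -2.69] turn units [-1.01 -2.81  1.3 ] q [ 1.11  0.03 -1.39  1.88  0.2   1.04  0.87] F slot [-1.  -0.1  0.7] w 0.0192
```

Call:
send_rows:
  commands:
    - [0.1,0.2,-0.5,0,0,0,1]
    - [0.1,0.2,-0.5,0,0,0,1]

```text
time: 27.85
ee_pos: [0.5335, 0.0767, 0.1882]
eef_rot: [0.166, 0.976, -0.024, 0.141]
ft_force: [0.4, -1.0, -1.3]
width: 0.0191
```

```bash
python3 -c "
from plan import *
report((18,-54,70),True,(0,0,-.0056))"
```

```text
t 27.85 pin in slot mm [ 44.3 -93.5 119.1] to go units [ 0.39  1.27 -1.84] turn units [-0.75 -2.6   1.32] q [ 0.98  0.13 -1.37  1.91  0.38  1.01  0.69] F slot [-0.1 -0.9 -1.4] w 0.0191
```

Call:
send_rows:
  commands:
    - [0.08,0.25,-0.35,-0.15,-0.6,0.3,1]
    - [0.08,0.25,-0.35,-0.15,-0.6,0.3,1]

```text
time: 28.02
ee_pos: [0.5391, 0.0923, 0.1663]
eef_rot: [0.14, 0.97, -0.023, 0.196]
ft_force: [-0.1, -0.4, -1.5]
width: 0.0196
```

```bash
python3 -c "
from plan import *
report((18,-54,50),True,(0,0,-.0056))"
```

```text
t 28.02 pin in slot mm [ 34.5 -77.2  99.2] to go units [ 0.53  0.68 -1.68] turn units [-0.48 -1.37  0.73] q [ 0.98  0.06 -1.38  2.01  0.41  0.84  0.66] F slot [-0.8 -0.4 -1.3] w 0.0196
```

Call:
send_rows:
  commands:
    - [0.12,0.3,-0.4,-0.16,-0.45,0.24,1]
    - [0.12,0.3,-0.3,-0.16,-0.45,0.24,1]
    - [0,0,0,0,0,0,1]

```text
time: 28.27
ee_pos: [0.5436, 0.1115, 0.1416]
eef_rot: [0.116, 0.964, -0.028, 0.238]
ft_force: [0.1, -0.0, -2.2]
width: 0.0193
```

```bash
python3 -c "
from plan import *
report((18,-54,40),True,(0,0,-.0056))"
```

```text
t 28.27 pin in slot mm [ 21.8 -57.5  77.7] to go units [ 0.54 -0.   -1.15] turn units [-0.11 -0.43  0.2 ] q [ 0.86  0.1  -1.35  2.09  0.62  0.74  0.46] F slot [-1.   0.  -1.9] w 0.0193
```

Call:
send_rows:
  commands:
    - [0.27,0.05,-0.55,-0.1,-0.42,0.2,1]
    - [0.27,0.02,-0.55,0,0,0,1]
    - [0,0,0,0,0,0,1]

```text
time: 28.52
ee_pos: [0.5598, 0.1117, 0.1077]
eef_rot: [0.109, 0.96, -0.029, 0.255]
ft_force: [-0.9, -0.9, -1.9]
width: 0.0191
```

```bash
python3 -c "
from plan import *
report((16,-54,20),True,(0,0,-.0056))
a=r.camera('wrist')
cv2.imwrite('pics/w19.png',a)"
```

```text
t 28.52 pin in slot mm [ 18.3 -53.8  40.5] to go units [ 0.27 -0.07 -0.63] turn units [-0.02 -0.04  0.06] q [ 0.7   0.22 -1.23  2.11  0.88  0.73  0.25] F slot [-1.5 -1.1 -1.3] w 0.0191
```

View pics/w19.png

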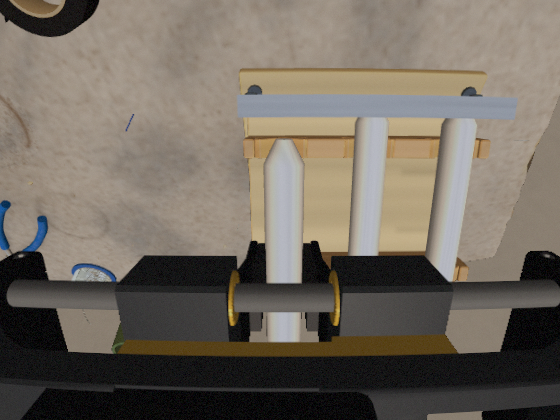

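Call:
send_rows:
  commands:
    - [0.17,-0.03,-0.33,0,-0.04,0.06,1]
    - [0.17,-0.03,-0.33,0,0,0,1]
    - [0.08,-0.02,-0.15,0,0,0,1]
    - [0,0,0,0,0,0,1]

```text
time: 28.9
ee_pos: [0.5737, 0.1088, 0.0885]
eef_rot: [0.109, 0.96, -0.027, 0.257]
ft_force: [0.5, 0.7, -1.7]
width: 0.0192
```

```bash
python3 -c "
from plan import *
report((16,-54,4),True,(0,0,-.0056))
a=r.camera('wrist')
cv2.imwrite('pics/w20.png',cv2.resize(a[70:190,200:420],None,fx=3.5,fy=4.5))"
```

```text
t 28.9 pin in slot mm [ 20.9 -53.5  16.8] to go units [ 0.07 -0.03 -0.45] turn units [-0.04 -0.01  0.04] q [ 0.63  0.3  -1.17  2.11  0.99  0.73  0.18] F slot [-0.6  0.8 -1.7] w 0.0192
```

View pics/w20.png

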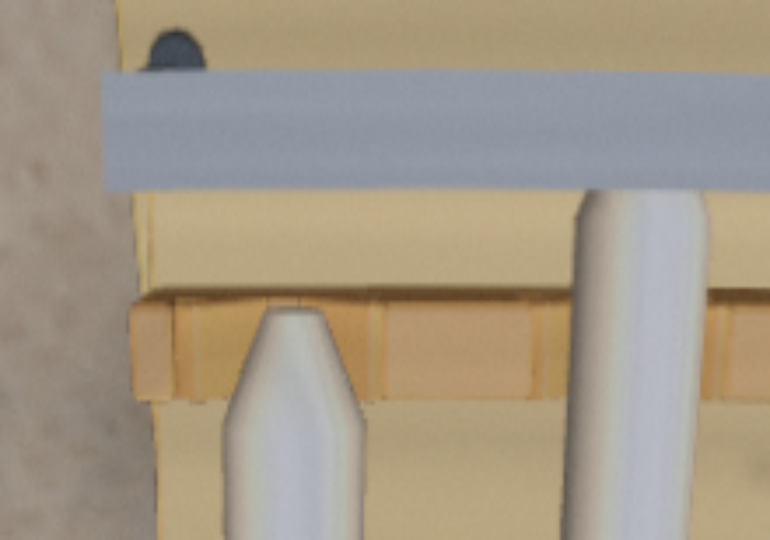

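Call:
send_rows:
  commands:
    - [0,-0.06,0,-0.03,0,0.03,1]
    - [0.05,-0.02,-0.23,0,0,0,1]
    - [0.04,-0.01,-0.18,0,0,0,1]
    - [0,0,0,0,0,0,1]

```text
time: 29.28
ee_pos: [0.5776, 0.1054, 0.0804]
eef_rot: [0.108, 0.959, -0.029, 0.259]
ft_force: [-0.6, -0.1, -0.9]
width: 0.019
```

```bash
python3 -c "
from plan import *
report((16,-54,0),True,(0,0,-.0056))
a=r.camera('wrist')
cv2.imwrite('pics/w21.png',cv2.resize(a[70:190,200:420],None,fx=3.5,fy=4.5))"
```

```text
t 29.28 pin in slot mm [ 20.9 -56.    7.5] to go units [-0.    0.07 -0.3 ] turn units [-0.    0.04  0.03] q [ 0.61  0.32 -1.14  2.11  1.03  0.72  0.15] F slot [-0.9 -0.2 -0.5] w 0.019
```

View pics/w21.png

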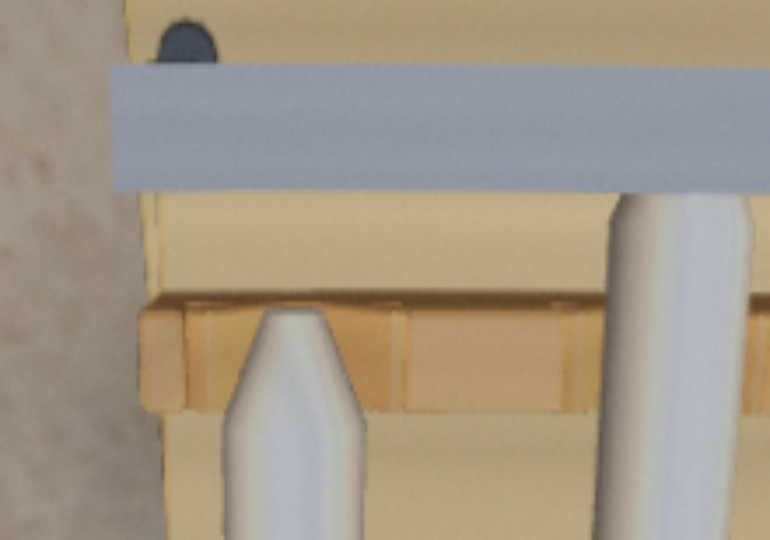

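Call:
send_rows:
  commands:
    - [0.03,0,-0.11,0,0,0.03,1]
    - [0.03,0,-0.11,0,0,0,1]
    - [0.02,0,-0.06,0,0,0,1]
    - [0,0,0,0,0,0,1]

```text
time: 29.67
ee_pos: [0.5807, 0.106, 0.0731]
eef_rot: [0.106, 0.959, -0.028, 0.26]
ft_force: [-1.3, -0.7, 2.0]
width: 0.0188
```

```bash
python3 -c "
from plan import *
report((16,-56,-1),True,(0,0,-.0056))
a=r.camera('wrist')
cv2.imwrite('pics/w22.png',cv2.resize(a[70:190,200:420],None,fx=3.5,fy=4.5))"
```

```text
t 29.67 pin in slot mm [ 19.7 -54.7  -0.2] to go units [-0.1  -0.02 -0.08] turn units [ 0.    0.07 -0.01] q [ 0.59  0.34 -1.12  2.11  1.07  0.72  0.12] F slot [ 0.  -1.   2.3] w 0.0188
```

View pics/w22.png

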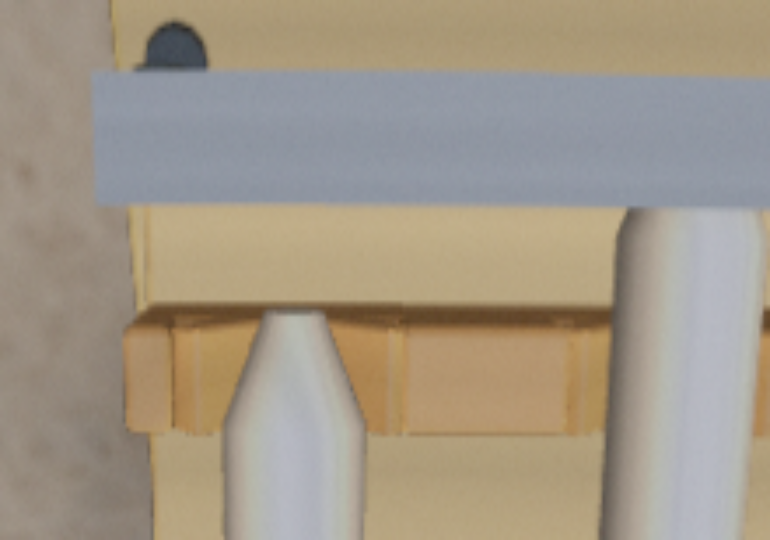

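Call:
send_rows:
  commands:
    - [0,-0.03,-0.02,0,0.05,0,1]
    - [0.01,-0.01,-0.05,0,0,0,1]
    - [0,0,0,0,0,0,1]

```text
time: 29.97
ee_pos: [0.5809, 0.106, 0.0729]
eef_rot: [0.105, 0.96, -0.029, 0.258]
ft_force: [-4.4, -1.3, 1.1]
width: 0.0191
```

```bash
python3 -c "
from plan import *
report((16,-55.5,-1.8),True,(0,0,-.0056))
a=r.camera('wrist')
cv2.imwrite('pics/w23.png',cv2.resize(a[70:190,200:420],None,fx=3.5,fy=4.5))"
```

```text
t 29.97 pin in slot mm [ 19.8 -54.7  -0.6] to go units [-0.09 -0.01 -0.1 ] turn units [ 0.03  0.03 -0.03] q [ 0.59  0.34 -1.12  2.11  1.07  0.72  0.13] F slot [-2.9 -2.2  3. ] w 0.0191
```

View pics/w23.png

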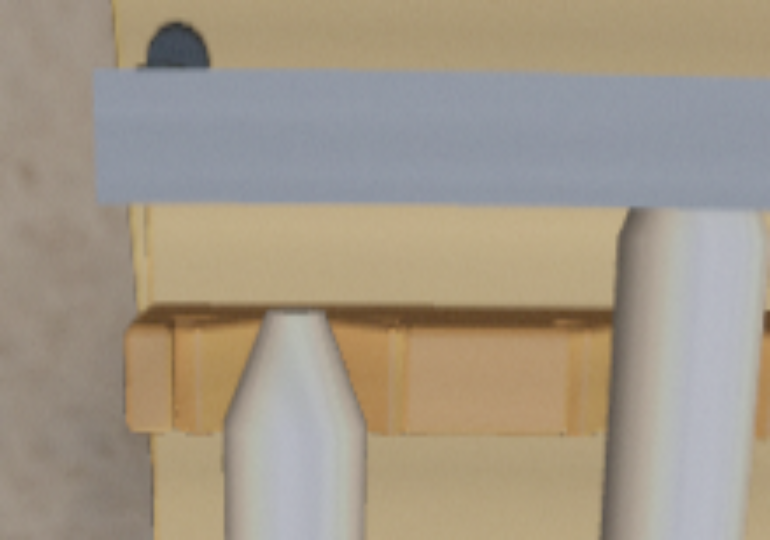

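Call:
send_rows:
  commands:
    - [-0.08,0.0,-0.055,0,0,0,1]
    - [-0.08,0.01,-0.055,0,0,0,1]
    - [-0.08,0.01,-0.055,0,0,0,1]
    - [0,0,0,0,0,0,1]

```text
time: 30.35
ee_pos: [0.5751, 0.1072, 0.0696]
eef_rot: [0.105, 0.959, -0.029, 0.26]
ft_force: [-1.8, 0.9, -0.9]
width: 0.019
```

```bash
python3 -c "
from plan import *
report((0,-55,-1),True,(0,0,-.0056))
a=r.camera('wrist')
cv2.imwrite('pics/w24.png',cv2.resize(a[70:190,200:420],None,fx=3.5,fy=4.5))"
```

```text
t 30.35 pin in slot mm [ 13.  -54.8  -0.4] to go units [-0.36  0.07 -0.24] turn units [ 0.02  0.06 -0.03] q [ 0.59  0.33 -1.12  2.12  1.07  0.71  0.11] F slot [-2.2  0.5  0.2] w 0.019
```

View pics/w24.png

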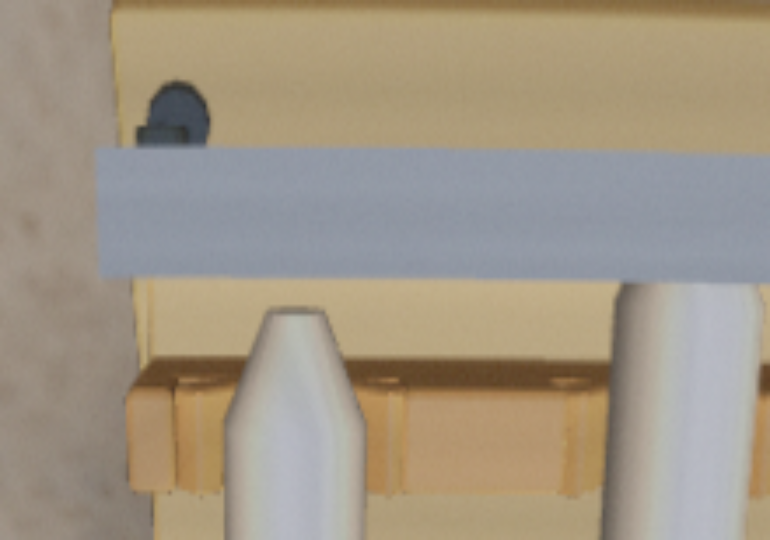

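Call:
send_rows:
  commands:
    - [0.02,-0.01,-0.05,0,0.05,0,1]
    - [-0.08,0.01,-0.06,0,0,0,1]
    - [-0.08,0.01,-0.06,0,0,0,1]
    - [0,0,0,0,0,0,1]

```text
time: 30.73
ee_pos: [0.5732, 0.1077, 0.068]
eef_rot: [0.105, 0.959, -0.03, 0.261]
ft_force: [-0.7, 1.1, -0.3]
width: 0.019
```

```bash
python3 -c "
from plan import *
report((0,-55,-1),True,(0,0,-.0056))
a=r.camera('wrist')
cv2.imwrite('pics/w25.png',cv2.resize(a[70:190,200:420],None,fx=3.5,fy=4.5))"
```

```text
t 30.73 pin in slot mm [ 10.5 -54.7  -0.9] to go units [-0.3   0.06 -0.18] turn units [ 0.06  0.07 -0.03] q [ 0.58  0.33 -1.12  2.13  1.08  0.72  0.1 ] F slot [-0.9  0.9  0.2] w 0.019
```

View pics/w25.png

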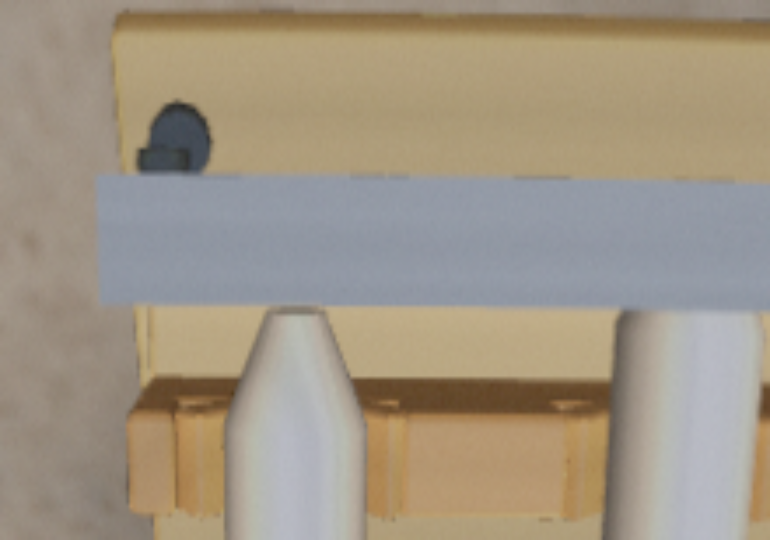

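Good; slide on into the bore.

Call:
send_rows:
  commands:
    - [-0.08,0.0,-0.055,0,0,0,1]
    - [-0.08,0.01,-0.055,0,0,0,1]
    - [-0.08,0.01,-0.055,0,0,0,1]
    - [0,0,0,0,0,0,1]

```text
time: 31.12
ee_pos: [0.5684, 0.1087, 0.065]
eef_rot: [0.105, 0.959, -0.03, 0.263]
ft_force: [-3.8, 0.5, 2.1]
width: 0.0191
```

```bash
python3 -c "
from plan import *
report((0,-55,-1),True,(0,0,-.0056))
a=r.camera('wrist')
cv2.imwrite('pics/w26.png',cv2.resize(a[70:190,200:420],None,fx=3.5,fy=4.5))"
```

```text
t 31.12 pin in slot mm [  4.7 -54.8  -1. ] to go units [-0.14  0.02 -0.08] turn units [ 0.05  0.12 -0.04] q [ 0.57  0.32 -1.12  2.14  1.09  0.71  0.07] F slot [-2.2 -0.3  3.7] w 0.0191
```

View pics/w26.png

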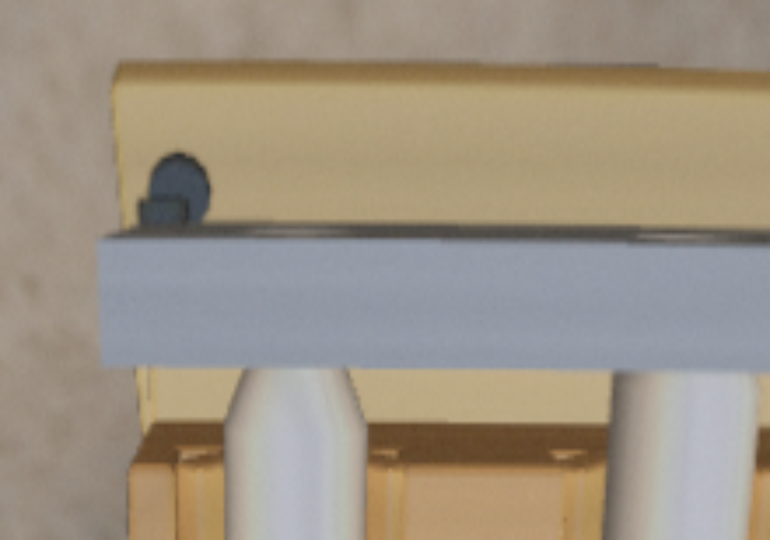

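Call:
send_rows:
  commands:
    - [-0.08,0.01,-0.05,0.05,0.1,-0.04,1]
    - [-0.08,0.01,-0.05,0,0,0,1]
    - [-0.07,0.01,-0.045,0,0,0,1]

```text
time: 31.42
ee_pos: [0.5638, 0.1098, 0.0624]
eef_rot: [0.107, 0.959, -0.028, 0.26]
ft_force: [9.5, -3.2, 7.2]
width: 0.0187
```

```bash
python3 -c "
from plan import *
report((0,-55,-1),True,(0,0,-.0056))
a=r.camera('wrist')
cv2.imwrite('pics/w27.png',cv2.resize(a[70:190,200:420],None,fx=3.5,fy=4.5))"
```

```text
t 31.42 pin in slot mm [ -0.7 -54.7  -0.8] to go units [ 0.02 -0.01  0.01] turn units [-0.01  0.06  0.  ] q [ 0.58  0.32 -1.12  2.15  1.09  0.7   0.07] F slot [12.3 -1.   1.3] w 0.0187
```

View pics/w27.png

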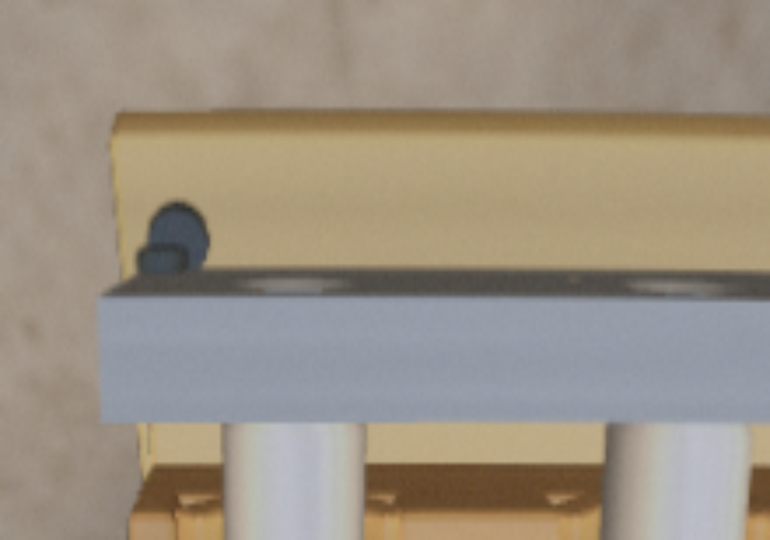

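Call:
send_rows:
  commands:
    - [0,0,0,0,0,0,0.15]
    - [0,0,0,0,0,0,0.15]
    - [0,0,0,0,0,0,0.15]
    - [0,0,0,0,0,0,0.15]
    - [0,0,0,0,0,0,0.15]

```text
time: 31.88
ee_pos: [0.5618, 0.109, 0.0604]
eef_rot: [0.108, 0.96, -0.028, 0.258]
ft_force: [0.3, -0.4, 0.4]
width: 0.0359
```

```bash
python3 -c "
from plan import *
report((0,-54,60),True,(0,0.00,-.0056))
a=r.camera('wrist')
cv2.imwrite('pics/w28.png',a)"
```

```text
t 31.88 pin in slot mm [ -3.1 -56.   -1.7] to go units [-0.9   0.27  1.83] turn units [-0.01  0.02  0.02] q [ 0.58  0.32 -1.12  2.15  1.09  0.7   0.07] F slot [ 0.5 -0.3  0.1] w 0.0359
```

View pics/w28.png

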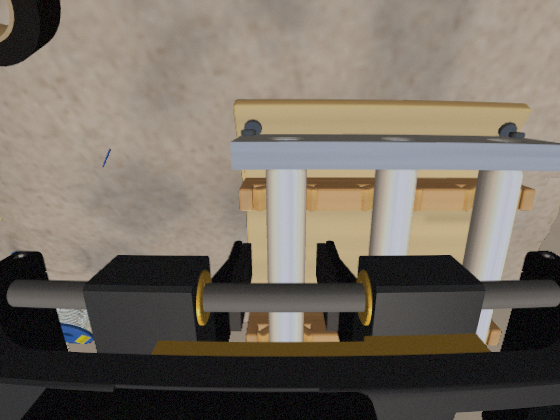

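Call:
send_rows:
  commands:
    - [-0.24,0.06,0.43,0,0,0,0.15]
    - [-0.3,0.06,0.6,0,0,0,0.15]
    - [-0.4,0.04,0.8,0,0,0,0.15]
    - [-0.4,0,0.8,0,0.4,0,0.15]
    - [-0.2,-0.3,0.9,0.1,0.8,-0.2,0.15]
    - [-0.1,-0.6,0.7,0.1,0.8,-0.2,0.15]
    - [0,-0.8,0.4,0.1,0.8,-0.4,0.15]
    - [0,-0.9,0.2,0.1,0.8,-0.6,0.15]
    - [0,-0.9,0,0.1,0.8,-0.6,0.15]
    - [0,-0.9,0,0.1,0.8,-0.6,0.15]

```text
time: 32.77
ee_pos: [0.5125, -0.0168, 0.1897]
eef_rot: [0.209, 0.975, -0.055, 0.04]
ft_force: [0.7, 1.0, -0.1]
width: 0.0369
```

Call:
send_rows:
  commands:
    - [0,-0.9,0,0,0,-0.8,0.15]
    - [0,-0.9,0,0,0,-0.8,0.15]
    - [0,-0.9,0,0,0,-0.8,0.15]
    - [0,-0.9,0,0,0,-0.8,0.15]
    - [0,-0.9,0,0,0,-0.8,0.15]
    - [0,-0.9,0,0,0,-0.8,0.15]
    - [0,-0.9,0,0,0,-0.8,0.15]
    - [0,0,0,0,0,0,0.15]

```text
time: 33.43
ee_pos: [0.5111, -0.2208, 0.1856]
eef_rot: [0.454, 0.889, -0.06, 0.019]
ft_force: [0.3, -0.5, -0.4]
width: 0.0371
```

```bash
python3 -c "
from plan import *
s=r.read_state();print(s['time'],s['ee_pos'],s['joint_positions'].round(2))
a=r.camera('top');b=r.camera('scene')
cv2.imwrite('pics/t6.png',a);cv2.imwrite('pics/s6.png',b)
cv2.imwrite('pics/z6.png',np.hstack([cv2.resize(a[145:240,165:260],(400,400),interpolation=cv2.INTER_CUBIC),cv2.resize(b[140:235,230:325],(400,400),interpolation=cv2.INTER_CUBIC)]))
"
```

```text
33.4333 [ 0.51114976 -0.22084552  0.18555832] [ 1.07  0.34 -0.98  1.68  0.42  1.3   0.62]
```

View pics/t6.png

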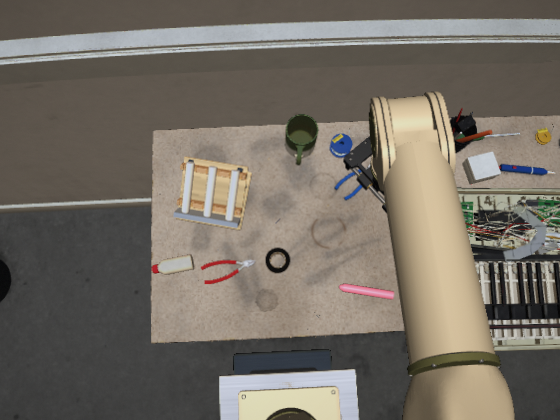

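View pics/z6.png

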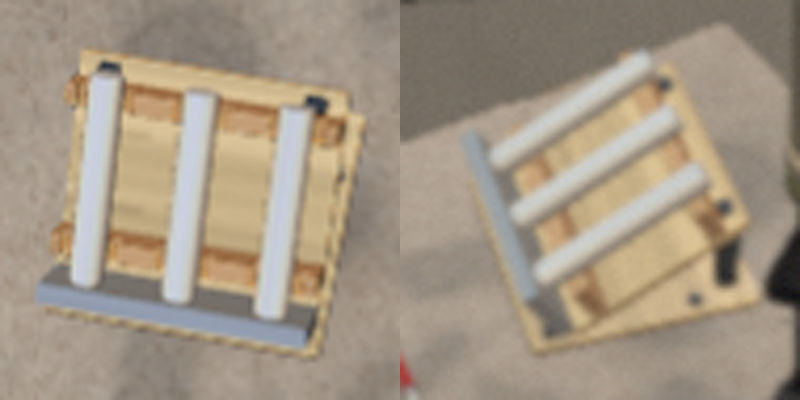

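```bash
python3 -c "
from bench import r
print(r.close_job())"
```

```text
the job is handed in; nothing more can be done
None
```

Both loose pins are racked nose downhill in the middle and right-hand slots, released, and the job is handed in at about 33.5 s of the 72 s. No verdict was reported.

- **Seating:** Each nose slid into its bore and came to a firm stop at 10 N (middle) and 12 N (right). My measured centres at the stop were 1.5 mm and 0.7 mm past the estimated home point, which is about the error I would expect from the camera calibration. That rules out a square end, which would have stopped 8 mm short.
- **Last pictures:** After I let go, the top and scene views show all three pins lying alike, parallel and evenly spaced. Their upper ends fall where I predicted the home points. The mug, bottle, side cutters, tape and pink look-alike are where they started, and the arm is clear of everything.
- **One concern:** On my first approach with pin A, joint 7 read -2.601 against its limit of -2.6. I backed off at once, put the pin back on the bench, gripped it again turned half round and went in clear of the limit. I can't tell whether that brief reading counts as passing the range.

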